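# Fit and load the tube carrier of a bench mixer

## Task

Set up the bench mixer: lift the tube carrier off its grey stand and seat its tapered shank fully home in the mixer's spindle with the drive slots over the two orange dogs, and only then move every tube from the red rack into the carrier, one per pocket, pushed down to the bottom. Next put the lid on the carrier's post with its slots over the lugs, push it down and twist it clockwise to the stop, and lastly press the green start button all the way down. Leave the amber bottle and the culture dish alone.

Things in the scene. Friction and masses are not known exactly. Their poses are not given: they have to be found in the camera images.
- spindle_face (a point): Centre of the 90 mm square steel face of the mixer's spindle, 15 mm above the top of the fixed white housing (270 x 230 x 60 mm); z up. In it a tapered hole, 34 mm across at the mouth, 42 mm deep, narrowing. Two orange dogs, 14 x 14 mm, 8 mm high, stand on the face on its x axis, centred 33 mm either side of the hole's axis. Braked: it does not turn.
- rotor_hub (a point): Tube carrier, 0.75 kg: blue block 150 x 150 x 55 mm with four pockets and a square aluminium hub on top. Point: middle of the hub, on the carrier's axis; z up. Hub 44 x 44 mm, 50 mm tall, flats square to x and y: grip it 10 to 18 mm above the point (the post rises to 50 mm above the point, in the way of the palm). The block's top is 25 mm below the point. Seated, the point is 90 mm above spindle_face.
- rotor_flange (a point): Underside centre of the carrier's 84 mm square, 10 mm thick flange, 90 mm below rotor_hub; it rests on the spindle face when seated. Below it hangs the tapered shank: 40 mm long, 32 mm diameter at the flange, 22 at the tip. Two drive slots 18 mm wide, open outward, along its +x and -x (orange marks on the block's top), fit over the dogs either way round.
- rotor_post (a point): Centre of the hub's flat top, 25 mm above rotor_hub. On it stands a post, 28 mm diameter, 25 mm tall (its upper half tapers to 18 mm), with two orange lugs along the carrier's +x and -x, 8 mm wide, reaching 23 mm from the axis, 14 to 22 mm above this point.
- stand: Grey fixed stand, 100 mm square, 55 mm high, origin under its centre. At first the carrier stands upright in it, flange resting on its top, shank hanging in its 42 mm square hole.
- pocket_a (a point): Centre of the mouth of a carrier pocket (+x +y), in the top of the blue block, axes as the carrier's. Square, 34 mm wide, 48 mm deep, flat floor, at x 44, y 44 mm from the carrier's axis. A tube fully home has its middle 10 mm above this point and its cap top 68 mm above it.
- pocket_b (a point): Centre of the mouth of a carrier pocket (-x +y), in the top of the blue block, axes as the carrier's. Square, 34 mm wide, 48 mm deep, flat floor, at x -44, y 44 mm from the carrier's axis. A tube fully home has its middle 10 mm above this point and its cap top 68 mm above it.
- pocket_c (a point): Centre of the mouth of a carrier pocket (-x -y), in the top of the blue block, axes as the carrier's. Square, 34 mm wide, 48 mm deep, flat floor, at x -44, y -44 mm from the carrier's axis. A tube fully home has its middle 10 mm above this point and its cap top 68 mm above it.
- pocket_d (a point): Centre of the mouth of a carrier pocket (+x -y), in the top of the blue block, axes as the carrier's. Square, 34 mm wide, 48 mm deep, flat floor, at x 44, y -44 mm from the carrier's axis. A tube fully home has its middle 10 mm above this point and its cap top 68 mm above it.
- tube1_mid (a point): Sample tube with blue cap, the point half-way up its axis, z up to the cap. 116 mm long: white body 30 mm diameter with a round (hemispherical) foot, cap 34 mm diameter and 17 mm tall on top; about 70 g. It stands in the red rack (150 mm square, top 64 mm above the bench, square holes 72 mm apart in two rows of two, tube feet 4 mm above the bench). May be absent.
- tube2_mid (a point): Sample tube with yellow cap, the point half-way up its axis, z up to the cap. 116 mm long: white body 30 mm diameter with a round (hemispherical) foot, cap 34 mm diameter and 17 mm tall on top; about 70 g. It stands in the red rack (150 mm square, top 64 mm above the bench, square holes 72 mm apart in two rows of two, tube feet 4 mm above the bench). May be absent.
- tube3_mid (a point): Sample tube with green cap, the point half-way up its axis, z up to the cap. 116 mm long: white body 30 mm diameter with a round (hemispherical) foot, cap 34 mm diameter and 17 mm tall on top; about 70 g. It stands in the red rack (150 mm square, top 64 mm above the bench, square holes 72 mm apart in two rows of two, tube feet 4 mm above the bench). May be absent.
- tube4_mid (a point): Sample tube with orange cap, the point half-way up its axis, z up to the cap. 116 mm long: white body 30 mm diameter with a round (hemispherical) foot, cap 34 mm diameter and 17 mm tall on top; about 70 g. It stands in the red rack (150 mm square, top 64 mm above the bench, square holes 72 mm apart in two rows of two, tube feet 4 mm above the bench). May be absent.
- lid_grip (a point): Lid, 160 g: clear disc, 148 mm diameter, 6 mm thick, with a red bar handle on top and a black sleeve below. Point: grip point inside the handle on the lid's axis; z up. Handle along the lid's x, 60 mm long, 18 mm wide (y), reaching 12 mm above and 22 mm below the point, down to the disc. Fully down on the carrier, the point is 54 mm above rotor_post.
- lid_sleeve (a point): Underside centre of the lid's sleeve, 54 mm below lid_grip; the lid stands on it. Sleeve 26 mm tall, 50 mm across; its 32 mm bore goes over the post when its two 16 mm entry slots, on the lid's +x and -x (orange marks on the disc), are over the lugs, either way round. Down on the hub top, it turns clockwise seen from above about 60 degrees (1.05 rad) to a firm stop: locked.
- start_top (a point): Centre of the top of the green start button (32 mm diameter) on the front of the mixer housing, 155 mm from the spindle axis on the robot's side; pressed straight down.
- start (a joint): Start button travel in m: 0 up, 0.006 fully down; a spring of about 5 N returns it.
- amber_bottle_mid (a point): Amber bottle, 68 mm diameter, 150 mm tall, point half-way up; bystander.
- dish_mid (a point): White culture dish with green lid, 92 mm diameter, 30 mm tall, point at its centre; bystander.
Mind the look-alikes: they are no part of the job. Of the things that look like the part that bears lid_grip, take the one that is farthest from the robot's base at the start.

How it is judged:
On the way, in this order (a step that is already met when the one before it is completed fails the run):
1. the carrier is fully seated in the spindle, its slots over the dogs (z of rotor_hub in the frame of spindle_face below 0.0935 m and horizontal distance between rotor_hub and spindle_face below 0.006 m and angle between the x axis of rotor_hub and the x axis of spindle_face, either way round below 0.12 rad and angle between rotor_hub's own z axis and vertical below 0.05 rad), for 0.2 s.
2. every tube present stands fully down in a pocket of the seated carrier (all of step 1 and ((horizontal distance between tube1_mid and pocket_a below 0.012 m and z of tube1_mid in the frame of pocket_a below 0.016 m) or (horizontal distance between tube1_mid and pocket_b below 0.012 m and z of tube1_mid in the frame of pocket_b below 0.016 m) or (horizontal distance between tube1_mid and pocket_c below 0.012 m and z of tube1_mid in the frame of pocket_c below 0.016 m) or (horizontal distance between tube1_mid and pocket_d below 0.012 m and z of tube1_mid in the frame of pocket_d below 0.016 m)) and angle between each of tube1_mid, tube2_mid, tube3_mid, tube4_mid's own z axis and vertical below 0.15 rad and ((horizontal distance between tube2_mid and pocket_a below 0.012 m and z of tube2_mid in the frame of pocket_a below 0.016 m) or (horizontal distance between tube2_mid and pocket_b below 0.012 m and z of tube2_mid in the frame of pocket_b below 0.016 m) or (horizontal distance between tube2_mid and pocket_c below 0.012 m and z of tube2_mid in the frame of pocket_c below 0.016 m) or (horizontal distance between tube2_mid and pocket_d below 0.012 m and z of tube2_mid in the frame of pocket_d below 0.016 m)) and ((horizontal distance between tube3_mid and pocket_a below 0.012 m and z of tube3_mid in the frame of pocket_a below 0.016 m) or (horizontal distance between tube3_mid and pocket_b below 0.012 m and z of tube3_mid in the frame of pocket_b below 0.016 m) or (horizontal distance between tube3_mid and pocket_c below 0.012 m and z of tube3_mid in the frame of pocket_c below 0.016 m) or (horizontal distance between tube3_mid and pocket_d below 0.012 m and z of tube3_mid in the frame of pocket_d below 0.016 m)) and ((horizontal distance between tube4_mid and pocket_a below 0.012 m and z of tube4_mid in the frame of pocket_a below 0.016 m) or (horizontal distance between tube4_mid and pocket_b below 0.012 m and z of tube4_mid in the frame of pocket_b below 0.016 m) or (horizontal distance between tube4_mid and pocket_c below 0.012 m and z of tube4_mid in the frame of pocket_c below 0.016 m) or (horizontal distance between tube4_mid and pocket_d below 0.012 m and z of tube4_mid in the frame of pocket_d below 0.016 m))), for 0.2 s.
3. the lid is fully down on the carrier and twisted to the stop (all of step 1 and z of lid_grip in the frame of rotor_hub below 0.084 m and horizontal distance between lid_grip and rotor_hub below 0.008 m and angle between the x axis of lid_grip and the x axis of rotor_hub, either way round above 0.87 rad and angle between lid_grip's own z axis and vertical below 0.08 rad), for 0.2 s.
4. the start button is pressed fully with the lid locked (z of lid_grip in the frame of rotor_hub below 0.084 m and horizontal distance between lid_grip and rotor_hub below 0.008 m and angle between the x axis of lid_grip and the x axis of rotor_hub, either way round above 0.87 rad and angle between lid_grip's own z axis and vertical below 0.08 rad and value of joint start above 0.0045 m), for 0.05 s.
At the end, for the whole second after the job is handed in: Carrier seated (height within 3.5 mm, axis 6 mm, slots 0.12 rad of the dogs); every tube present down in a pocket (6 mm high, 12 mm aside, 0.15 rad tilt); lid down on the hub (5 mm, axis 8 mm), turned at least 0.87 rad from entry; button pressed and released, all at rest (all of step 3 and ((horizontal distance between tube1_mid and pocket_a below 0.012 m and z of tube1_mid in the frame of pocket_a below 0.016 m) or (horizontal distance between tube1_mid and pocket_b below 0.012 m and z of tube1_mid in the frame of pocket_b below 0.016 m) or (horizontal distance between tube1_mid and pocket_c below 0.012 m and z of tube1_mid in the frame of pocket_c below 0.016 m) or (horizontal distance between tube1_mid and pocket_d below 0.012 m and z of tube1_mid in the frame of pocket_d below 0.016 m)) and angle between each of tube1_mid, tube2_mid, tube3_mid, tube4_mid's own z axis and vertical below 0.15 rad and ((horizontal distance between tube2_mid and pocket_a below 0.012 m and z of tube2_mid in the frame of pocket_a below 0.016 m) or (horizontal distance between tube2_mid and pocket_b below 0.012 m and z of tube2_mid in the frame of pocket_b below 0.016 m) or (horizontal distance between tube2_mid and pocket_c below 0.012 m and z of tube2_mid in the frame of pocket_c below 0.016 m) or (horizontal distance between tube2_mid and pocket_d below 0.012 m and z of tube2_mid in the frame of pocket_d below 0.016 m)) and ((horizontal distance between tube3_mid and pocket_a below 0.012 m and z of tube3_mid in the frame of pocket_a below 0.016 m) or (horizontal distance between tube3_mid and pocket_b below 0.012 m and z of tube3_mid in the frame of pocket_b below 0.016 m) or (horizontal distance between tube3_mid and pocket_c below 0.012 m and z of tube3_mid in the frame of pocket_c below 0.016 m) or (horizontal distance between tube3_mid and pocket_d below 0.012 m and z of tube3_mid in the frame of pocket_d below 0.016 m)) and ((horizontal distance between tube4_mid and pocket_a below 0.012 m and z of tube4_mid in the frame of pocket_a below 0.016 m) or (horizontal distance between tube4_mid and pocket_b below 0.012 m and z of tube4_mid in the frame of pocket_b below 0.016 m) or (horizontal distance between tube4_mid and pocket_c below 0.012 m and z of tube4_mid in the frame of pocket_c below 0.016 m) or (horizontal distance between tube4_mid and pocket_d below 0.012 m and z of tube4_mid in the frame of pocket_d below 0.016 m)) and linear speed of each of lid, rotor below 0.02 m/s and value of joint start below 0.003 m); the robot touches nothing.
It fails at once if the amber bottle is disturbed (moved over 30 mm) (distance of amber_bottle_mid from where it was at the start of the episode above 0.03 m).
It fails at once if the dish is disturbed (moved over 30 mm) (distance of dish_mid from where it was at the start of the episode above 0.03 m).
Of tube1, tube2, tube3, tube4 only 2 to 4 are there at a start; the rules pass over those that are not, and their reading is None.
At some moment in a run one of lid may be knocked a few centimetres aside while the robot is not near it.
It also fails if it takes over 210 s, if anything falls off the work surface, if the arm or the gripper's body presses on something with over 40 N, if the wrist force passes 120 N, or if a joint passes its speed limit or range.

## Robot

A 6-joint arm with a two-finger parallel gripper is mounted at the origin on the work surface. World frame = base frame: x ahead of the robot, y to its left, z up, the work surface at z = 0. Lengths are in m, angles in rad, forces in N, time in s.
With the tool pointing down it reaches from about 0.35 to 0.85 m from the base axis. Payload 8.1 kg.
Tool frame: the origin (TCP) lies midway between the tips of the shut fingers; the grasp point (between the pads) lies 19 mm behind it (robot.grip_point_offset is the distance from the TCP to the grasp point, in m); z points along the fingers, y is the line along which they close (so a half turn about z gives the same grasp; the last joint's range is limited). The gripper opens to 93 mm and grips with 3 to 60 N. Pads are 15 mm wide; open, the fingers measure 128 mm over their backs; the gripper's body (75 mm by 188 mm) begins 65 mm behind the grasp point.
Start: joints at [1.039, 0.13, 1.488, -0, 1.523, -0.085], TCP at [0.259, 0.541, 0.179] pointing down, gripper open.
Joint ranges: [-2.96, 2.96], [-0.89, 2.26], [0.02, 2.5], [-1.34, 4.48], [0, 2.73], [-2.66, 2.66]. Speed limits (rad/s): [2.39, 2.39, 2.79, 3.14, 3.14, 3.14].

## Interface

Orientations are given as a rotation vector (axis times angle).
In Python, from plant import robot, read_camera, job gives the robot as it stands.
- The arm moves only by the shell command python3 -m inch 'ROWS' [FORCE]. ROWS is JSON, one flat list of numbers, 5 for each row, row after row: the shift along the world's x, y, z in mm, then the turn about the world's z in degrees, then the opening in per cent of the stroke, from 0 (shut) to 100 (fully open). In form: [dx, dy, dz, yaw, hand, dx, dy, dz, yaw, hand, ...]. A call has 1 to 10 rows; each row is the pose to reach, as a shift and turn from the pose commanded when the call began; what a row does not reach only later rows make up. A row lasts 1/12 s, in which the tool goes at most 41.7 mm and 7.16 degrees, less where a joint would pass 70% of its speed; a pose out of reach is approached as far as the arm can. A call with a gripper value outside its range is refused whole. The fingers move at their own pace and stop on an object; FORCE is the grip in N (left out, the last holds). Time passes only in rows, so rows that repeat a pose let the fingers close. It gives the time, the measured TCP pose, the force, the opening and the grip force at its end, in the units of the state.
- robot.read_state(): the state, without advancing time (a new reading comes with each control period).
- read_camera(name): name is "scene" or "side" or "wrist"; returns a dict with "image" (400x640x3 uint8, blue, green, red), "K" (3x3 intrinsics, pixels), "extrinsics" (4x4, takes a point from world to camera coordinates); the wrist camera has in their place "mount" (4x4, takes a point from camera to tool coordinates, whose origin is the TCP and whose axes are the flange's). Camera axes: x right, y down, z forward; pixel columns grow to the right and rows downward; lengths in m; the calibration is good to about 2 mm. A picture is of the moment at which its call begins: read the wrist's pose just before it. There is no depth.
- job.close_job(): hands the job in; it is judged then, once.
The state is a dict: "t": time; "q": joint angles; "dq": joint speeds; "joint_torque": joint torques, N m; "tool_pos": TCP position; "orientation": TCP orientation; "force": force on the tool from outside, world axes, zero at the start; "wrist_torque": the same for the moment, N m; "opening": finger opening in m; "gripper_force": force on a finger pad.
Only numpy, scipy, OpenCV 4.12 (cv2) and the standard library are available. Lean on these libraries where they do the work, as an engineer would, in place of code of your own. Each camera call takes 0.05 s, during which the arm holds its last target. There are 200 camera calls.

## Working session

There is one attempt and no reset: what is moved stays moved. The work goes in short steps, Python scripts to look and compute and a shell command to move; the robot and the scene stay as the last step left them, time stands still between calls to the robot, and variables do not carry over. Pictures are saved under pics/ and viewed, at most 14 in all, crops included, and the job is handed in when it is done.

```bash
ls; mkdir -p pics; python3 - <<'E'
from plant import robot, read_camera
import cv2,numpy as np
s=robot.read_state();print({k:np.round(v,3) for k,v in s.items()})
for n in("scene","side","wrist"):
    c=read_camera(n);cv2.imwrite(f"pics/{n}0.png",c["image"]);print(n,c["K"].tolist(),np.round(c.get("extrinsics",c.get("mount")),4).tolist())
E
```

```text
pics
{'t': np.float64(0.0), 'q': array([ 1.039,  0.131,  1.489, -0.   ,  1.523, -0.085]), 'dq': array([ 0.001, -0.001, -0.   ,  0.001,  0.   ,  0.   ]), 'joint_torque': array([ 1.0000e-03, -5.5985e+01, -4.9175e+01,  7.7000e-02,  3.6000e-02,
       -0.0000e+00]), 'tool_pos': array([0.259, 0.541, 0.178]), 'orientation': array([-6.960e-01, -3.063e+00,  3.000e-03]), 'force': array([0.518, 0.503, 0.055]), 'wrist_torque': array([-0.027, -0.02 , -0.006]), 'gripper_force': np.float64(0.0), 'opening': np.float64(0.093)}
scene [[373.6258367045816, 0.0, 322.65635568413006], [0.0, 373.6258367045816, 203.6135500053702], [0.0, 0.0, 1.0]] [[-0.0369, 0.9991, 0.0191, -0.0339], [0.711, 0.0397, -0.7021, -0.2688], [-0.7022, -0.0124, -0.7118, 1.5536], [0.0, 0.0, 0.0, 1.0]]
side [[450.8412538863652, 0.0, 319.36149296531477], [0.0, 450.8412538863652, 204.2155236591376], [0.0, 0.0, 1.0]] [[0.9997, -0.0172, 0.0149, -0.4638], [-0.002, -0.7189, -0.6952, 0.1291], [0.0227, 0.6949, -0.7187, 1.3562], [0.0, 0.0, 0.0, 1.0]]
wrist [[313.32110518999855, 0.0, 313.4856366839545], [0.0, 313.32110518999855, 196.8817266696254], [0.0, 0.0, 1.0]] [[0.0013, -0.9555, -0.295, 0.0814], [1.0, 0.0016, -0.0008, -0.0015], [0.0013, -0.295, 0.9555, -0.2068], [0.0, 0.0, 0.0, 1.0]]
```

```bash
python3 - <<'E'
import cv2
for n in("scene","side"):
    cv2.imwrite(f"pics/{n}0b.png",cv2.resize(cv2.imread(f"pics/{n}0.png"),(800,500),interpolation=cv2.INTER_CUBIC))
E
```

```text
(no output)
```

View pics/scene0.png

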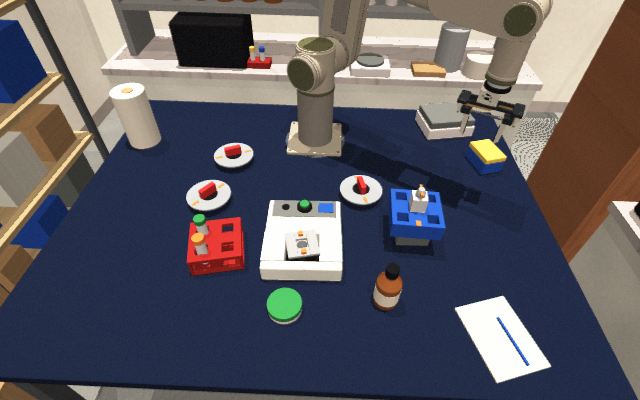

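View pics/side0b.png

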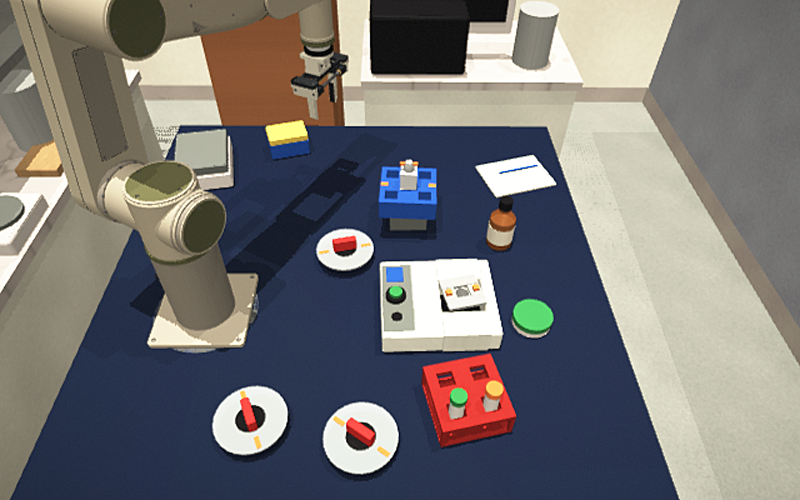

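The scene view shows the carrier at about (417,210), the mixer at (303,240), and the rack with green and orange tubes at (215,245). There are three lids, at (233,153), (209,195) and (361,190). I'll make an enlarged mosaic to measure from.

```bash
cat > h.py <<'E'
import numpy as np, cv2
from scipy.spatial.transform import Rotation as R
from plant import robot, read_camera
C={"scene":([[373.6258,0,322.6564],[0,373.6258,203.6136],[0,0,1]],[[-0.0369,0.9991,0.0191,-0.0339],[0.711,0.0397,-0.7021,-0.2688],[-0.7022,-0.0124,-0.7118,1.5536]]),
"side":([[450.8413,0,319.3615],[0,450.8413,204.2155],[0,0,1]],[[0.9997,-0.0172,0.0149,-0.4638],[-0.002,-0.7189,-0.6952,0.1291],[0.0227,0.6949,-0.7187,1.3562]])}
C={k:(np.array(a),np.array(b)) for k,(a,b) in C.items()}
def pl(n,uv,z,KE=None):
    "pixel -> world point on plane z"
    K,E=KE or C[n]; Rm,t=E[:3,:3],E[:3,3]
    d=Rm.T@np.linalg.solve(K,[*uv,1]); o=-Rm.T@t
    return o+d*(z-o[2])/d[2]
def tri(uv1,uv2):
    "scene pixel + side pixel -> world point"
    P=[C[n][0]@C[n][1][:3] for n in("scene","side")]
    X=cv2.triangulatePoints(P[0],P[1],np.float64(uv1).reshape(2,1),np.float64(uv2).reshape(2,1)).ravel()
    return X[:3]/X[3]
def proj(n,p,KE=None):
    K,E=KE or C[n]; q=K@(E[:3,:3]@np.array(p)+E[:3,3]); return q[:2]/q[2]
def wrist(name):
    s=robot.read_state(); c=read_camera("wrist"); cv2.imwrite(f"pics/{name}.png",c["image"])
    T=np.eye(4);T[:3,:3]=R.from_rotvec(s["orientation"]).as_matrix();T[:3,3]=s["tool_pos"]
    E=np.linalg.inv(T@c["mount"]); np.save(f"pics/{name}.npy",np.vstack([c["K"],E[:3].reshape(-1,3)]))
    print(np.round(s["tool_pos"],4),np.round(s["orientation"],3)); return c["image"],(c["K"],E)
def load(name):
    a=np.load(f"pics/{name}.npy"); E=np.eye(4);E[:3]=a[3:].reshape(3,4); return a[:3],E
E
python3 - <<'E'
import cv2,numpy as np
a=cv2.imread("pics/scene0.png");b=cv2.imread("pics/side0.png")
def cr(im,x,y,w,h,W,H):return cv2.resize(im[y:y+h,x:x+w],(W,H),interpolation=cv2.INTER_CUBIC)
m=np.vstack([np.hstack([cr(a,380,170,80,60,400,300),cr(a,265,220,80,60,400,300)]),np.hstack([cr(b,290,120,80,60,400,300),cr(b,330,210,80,60,400,300)])])
cv2.imwrite("pics/m1.png",m)
E
```

```text
(no output)
```

View pics/m1.png

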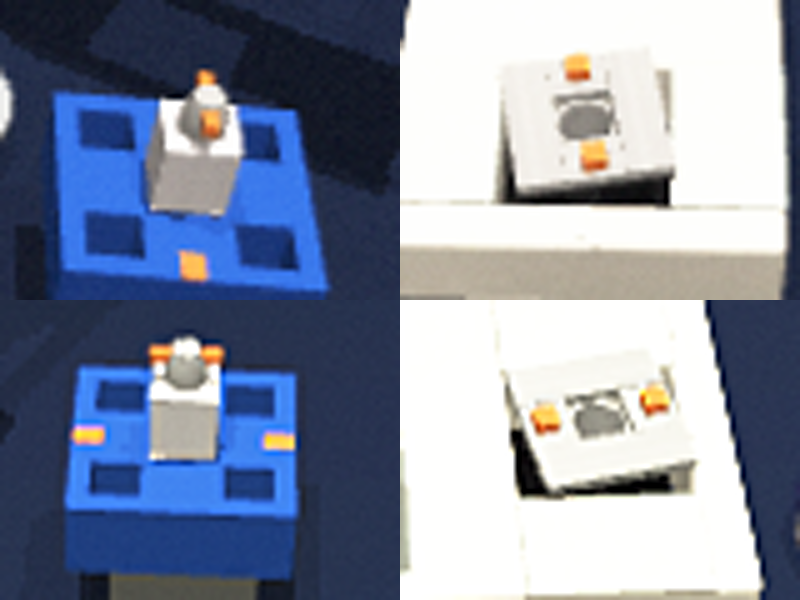

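```bash
python3 - <<'E'
from h import *
r=lambda v:np.round(v,4)
def bl(n,uv,z):
    p=[pl(n,u,z)[:2] for u in uv]; return p
for n,ps in(("scene",[(390.6,188.6),(439.6,191.4),(445.6,228),(393,224)]),("side",[(306.4,133.4),(349.4,134.6),(349,162.4),(303.6,161.6)])):
    p=np.array(bl(n,ps,.12)); print("block",n,r(p.mean(0)),r(p).tolist(), "yaws",[r(np.degrees(np.arctan2(*(p[(i+1)%4]-p[i])[::-1]))) for i in range(4)])
# marks
print("marks side",r(bl("side",[(307.6,147),(345.8,148)],.12)),"lugs",r(bl("side",[(321.8,130.8),(333,130.6)],.192)))
print("marks scene", r(bl("scene",[(418.6,223.2)],.12)))
for n,ps in(("scene",[(300.4,232.8),(303.8,250.6)]),("side",[(359,233),(381,229.6)])):
    p=np.array(bl(n,ps,.083)); d=p[1]-p[0]; print("dogs",n,r(p).tolist(),r(p.mean(0)),np.linalg.norm(d),np.degrees(np.arctan2(d[1],d[0])))
# lids on bench: handle top z=.066; disc top z=.032
for nm,a,b in(("L1",(233,155),(249*.8,420*.8)),("L2",(209,195),(361*.8,437*.8)),("L3",(361,191),(345*.8,249*.8))):
    print(nm,r(pl("scene",a,.032)),r(pl("side",b,.032)), np.linalg.norm(pl("scene",a,.03)[:2]))
print("button",r(tri((304.5,204),(396*.8,292*.8))))
print("tubes G",r(tri((199.5,220),(459*.8,395*.8))),"O",r(tri((197.5,238),(494*.8,388*.8))))
print("bottle",r(tri((392,269),(505*.8,202*.8))),"dish",r(tri((284,302),(532*.8,316*.8))))
E
```

```text
block scene [0.4929 0.3325] [[0.4157, 0.2605], [0.4198, 0.4131], [0.5716, 0.4025], [0.5644, 0.2539]] yaws [np.float64(88.475), np.float64(-4.0209), np.float64(-92.7626), np.float64(177.4516)]
block side [0.4937 0.3259] [[0.4242, 0.4032], [0.5728, 0.3968], [0.5622, 0.2499], [0.4156, 0.2538]] yaws [np.float64(-2.476), np.float64(-94.1436), np.float64(178.4658), np.float64(86.6955)]
marks side [[0.4284 0.3286]
 [0.5561 0.3235]] lugs [[0.4744 0.3217]
 [0.5106 0.3228]]
marks scene [[0.5574 0.328 ]]
dogs scene [[0.5801, -0.011], [0.6442, 0.0035]] [ 0.6121 -0.0037] 0.06568721568392931 12.800383406280105
dogs side [[0.5765, -0.0175], [0.6414, -0.0049]] [ 0.6089 -0.0112] 0.06616126555830186 11.00313810765133
L1 [ 0.1671 -0.3009  0.032 ] [ 0.1589 -0.3083  0.032 ] 0.3436558971453221
L2 [ 0.3875 -0.3368  0.032 ] [ 0.3828 -0.3464  0.032 ] 0.5125121466350941
L3 [0.3384 0.1784 0.032 ] [0.326  0.1703 0.032 ] 0.3808154931065049
button [ 0.4545 -0.0094  0.0731]
tubes G [ 0.5716 -0.3022  0.1117] O [ 0.6402 -0.2889  0.1143]
bottle [0.7346 0.2315 0.1399] dish [ 0.7744 -0.0427  0.0238]
```

The carrier is near (0.493, 0.328), the spindle near (0.610, -0.008), and lid 2 is the farthest. Next I move above the carrier for a close look.

```bash
python3 -m inch '[30,-25,40,7,100, 60,-55,80,14,100, 90,-82,110,21,100, 120,-110,122,23,100, 150,-137,122,23,100, 180,-164,122,23,100, 210,-190,122,23,100, 234,-213,122,23,100, 234,-213,122,23,100, 234,-213,122,23,100]' 30
python3 - <<'E'
from h import *
wrist("w1")
E
```

```text
t: 0.98
tool_pos: [0.4964, 0.3241, 0.2999]
orientation: [0.08, 3.141, -0.003]
force: [0.9, 0.9, 0.2]
opening: 0.093
gripper_force: 0.0
[0.4964 0.3241 0.2999] [ 8.000e-02  3.141e+00 -3.000e-03]
```

View pics/w1.png

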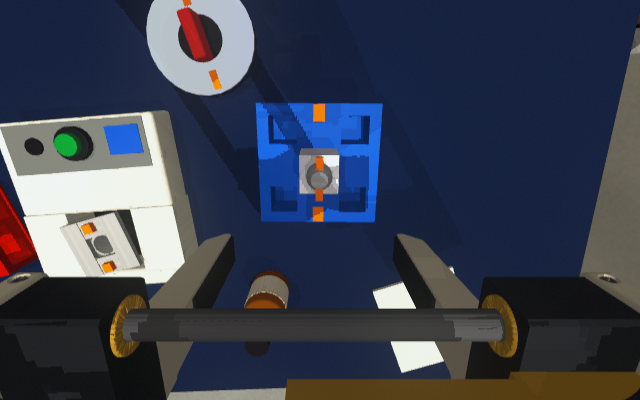

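Block corners are at (256,103), (382,103), (375,222) and (260,221). The post top is at (319,178), and the spindle dogs are at (87,229) and (109,267).

```bash
python3 - <<'E'
from h import *
K=load("w1")
p=np.array([pl(0,u,.12,K)[:2] for u in[(256,103),(382,103),(375,222),(260,221)]]);print(np.round(p,4).tolist(),p.mean(0),[np.degrees(np.arctan2(*(p[(i+1)%4]-p[i])[::-1])) for i in range(4)])
m=np.array([pl(0,u,.12,K)[:2] for u in[(319,112),(318,215)]]);print("marks",m,np.degrees(np.arctan2(*(m[1]-m[0])[::-1])))
print("post",pl(0,(319,179),.195,K))
d=np.array([pl(0,u,.083,K)[:2] for u in[(87.5,228.5),(109,267)]]);print("dogs",d,d.mean(0),np.linalg.norm(d[1]-d[0]),np.degrees(np.arctan2(*(d[1]-d[0])[::-1])))
print("button",pl(0,(67,144),.07,K))
print(np.round(robot.read_state()["tool_pos"],4))
E
```

```text
[[0.414, 0.2576], [0.4213, 0.4064], [0.572, 0.3994], [0.5633, 0.2475]] [0.49264839 0.32773155] [np.float64(87.17262987336626), np.float64(-2.65556483009221), np.float64(-93.30113693143998), np.float64(176.10127082287056)]
marks [[0.42792433 0.33160726]
 [0.55851581 0.3245176 ]] -3.1074695502437417
post [0.49140392 0.32774226 0.195     ]
dogs [[ 0.57703863 -0.01356199]
 [ 0.64121438  0.00261591]] [ 0.60912651 -0.00547304] 0.0661834741206797 14.148754895897065
button [ 0.45533223 -0.01928623  0.07      ]
[0.4947 0.3261 0.2999]
```

```bash
python3 -m inch '[-1,0,-40,0,100, -1,0,-80,0,100, -1,0,-120,0,100, -1,0,-150,0,100, -1,0,-161,0,100, -1,0,-161,0,100, -1,0,-161,0,100, -1,0,-161,0,100]' 60
```

```text
t: 1.7
tool_pos: [0.4935, 0.3294, 0.1427]
orientation: [0.07, 3.137, 0.003]
force: [0.6, 0.6, 0.4]
opening: 0.0929
gripper_force: 0.0
```

```bash
python3 -m inch '[-1,-1,0,0,60, -1,-1,0,0,40, -1,-1,0,0,30, -1,-1,0,0,30, -1,-1,0,0,30, -1,-1,0,0,30, -1,-1,0,0,30, -1,-1,0,0,30, -1,-1,0,0,30, -1,-1,0,0,30]' 60
```

```text
t: 2.53
tool_pos: [0.4912, 0.3273, 0.1396]
orientation: [-0.071, -3.141, -0.0]
force: [-0.7, 3.1, 3.1]
opening: 0.0311
gripper_force: 1.7
```

```bash
python3 - <<'E'
from h import *
i,_=wrist("w2"); s=robot.read_state(); print(s["opening"],s["gripper_force"],s["force"])
c=read_camera("side")["image"][90:240,240:440]; b=read_camera("scene")["image"][110:260,350:550]
cv2.imwrite("pics/m2.png",np.vstack([np.hstack([cv2.resize(c,(400,300)),cv2.resize(b,(400,300))]),np.hstack([cv2.resize(i,(480,300)),np.zeros((300,320,3),np.uint8)])]))
E
```

```text
[0.4912 0.3273 0.1396] [-0.071 -3.141 -0.   ]
0.029413026620874118 1.4583072742971126 [-0.4569498   3.20071129  1.66671645]
```

View pics/m2.png

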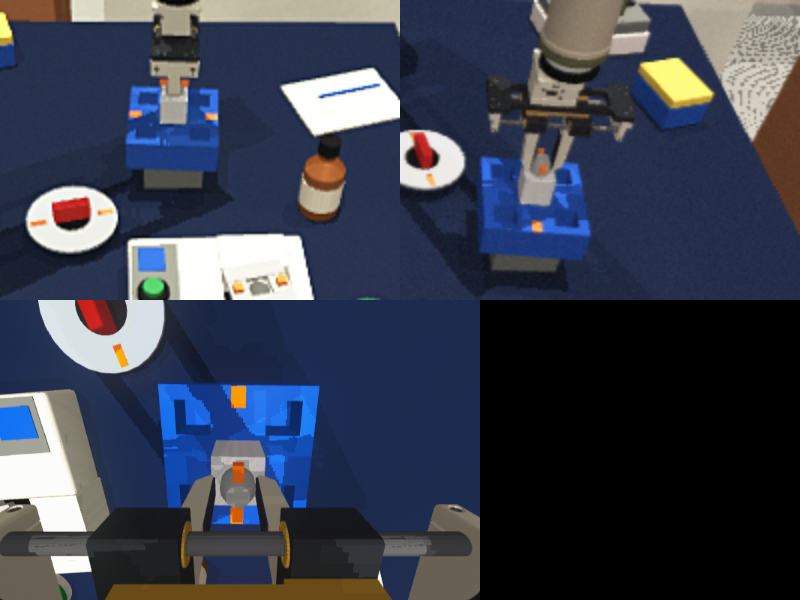

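```bash
python3 -m inch '[0,0,0,0,20, 0,0,0,0,20, 0,0,0,0,10, 0,0,0,0,0, 0,0,0,0,0, 0,0,0,0,0]' 60; python3 - <<'E'
from h import *
print("post top",tri((421.8,188),(327.2,129)),"hub top corner R-near",tri((380+238/5,170+155/5),(290+219/5,120+100/5)))
i,_=wrist("w3")
cv2.imwrite("pics/w3c.png",cv2.resize(i[160:360,180:460],(800,571)))
E
```

```text
t: 3.18
tool_pos: [0.4914, 0.3276, 0.1402]
orientation: [0.071, 3.14, 0.002]
force: [-0.5, 5.2, 4.2]
opening: 0.0254
gripper_force: 60.1
post top [0.49137573 0.33025162 0.19437652] hub top corner R-near [0.51101882 0.34598694 0.14770087]
[0.4914 0.3276 0.1402] [7.10e-02 3.14e+00 2.00e-03]
```

View pics/w3c.png

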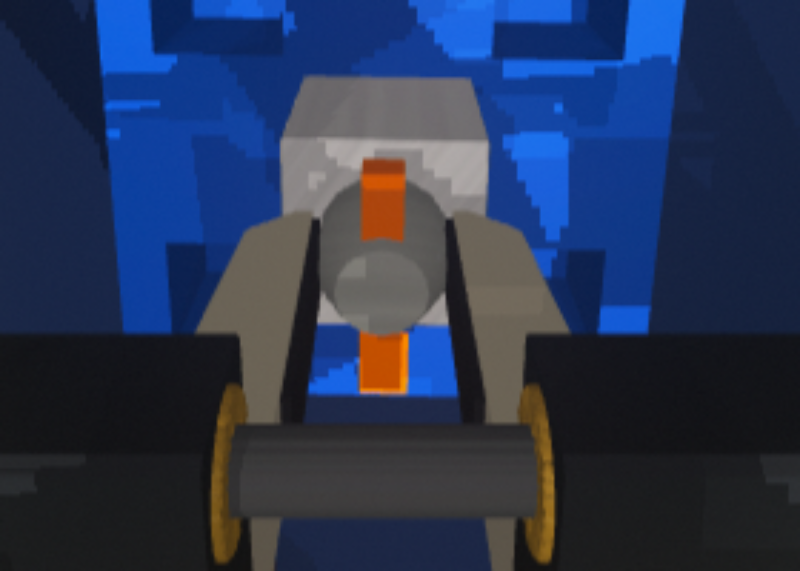

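The pads are closed on the round post rather than the hub, so the tips sit higher than I assumed. I'll check the tip height against the cameras.

```bash
python3 - <<'E'
from h import *
print(robot.grip_point_offset,[a for a in dir(robot) if a[0]!='_'])
for z in(.14,.15,.16,.17,.18,.19): print(z,proj("scene",(.4985,.345,z)),proj("scene",(.4985,.310,z)), proj("side",(.4985,.310,z)), proj("wrist",(.484,.345,z),load("w3")))
E
python3 -m inch '[0,0,0,0,10, 0,0,0,0,30, 0,0,0,0,50, 0,0,0,0,70, 0,0,0,0,80, 0,0,0,0,80]'
```

```text
0.0188 ['IKError', 'grip_point_offset', 'read_state']
0.14 [422.91376553 203.96560812] [410.99743583 203.49353651] [328.88263442 145.7938512 ] [340.5881087  210.65784822]
0.15 [423.63229244 201.56679033] [411.63806978 201.09259681] [328.97456106 143.38448712] [341.82304548 215.68876832]
0.16 [424.36024359 199.13650951] [412.28710296 198.66017884] [329.06738785 140.95153071] [343.1757278  221.19936346]
0.17 [425.09780561 196.67414258] [412.94470164 196.19565945] [329.16112806 138.49463374] [344.66383836 227.26167002]
0.18 [425.84517011 194.17904987] [413.61103652 193.69839895] [329.25579524 136.0134411 ] [346.30878722 233.9629088 ]
0.19 [426.60253381 191.65057461] [414.28628284 191.16774053] [329.35140322 133.50759061] [348.13674845 241.40970851]
t: 3.73
tool_pos: [0.4909, 0.3262, 0.1388]
orientation: [-0.072, -3.14, 0.003]
force: [0.7, 1.0, -0.5]
opening: 0.0498
gripper_force: 0.0
```

```bash
python3 -m inch '[0,0,0,0,80, 0,0,-8,0,80, 0,0,-14,0,80, 0,0,-14,0,80, 0,0,-14,0,80, 0,0,-14,0,30, 0,0,-14,0,20, 0,0,-14,0,20, 0,0,-14,0,20, 0,0,-14,0,20]' 20;python3 - <<'E'
from h import *
i,_=wrist("w4"); s=robot.read_state(); print(s["opening"],s["gripper_force"],s["force"])
b=read_camera("scene")["image"][130:230,370:490]
cv2.imwrite("pics/m4.png",np.hstack([cv2.resize(b,(400,333)),cv2.resize(i[150:350,200:440],(400,333))]))
E
```

```text
t: 4.57
tool_pos: [0.4915, 0.3277, 0.1261]
orientation: [0.071, 3.14, 0.002]
force: [0.2, 3.2, 2.6]
opening: 0.0458
gripper_force: 2.0
[0.4915 0.3277 0.1261] [7.10e-02 3.14e+00 2.00e-03]
0.04376752566939348 20.00249147415161 [-0.1920706   3.74511127  1.62833149]
```

View pics/m4.png

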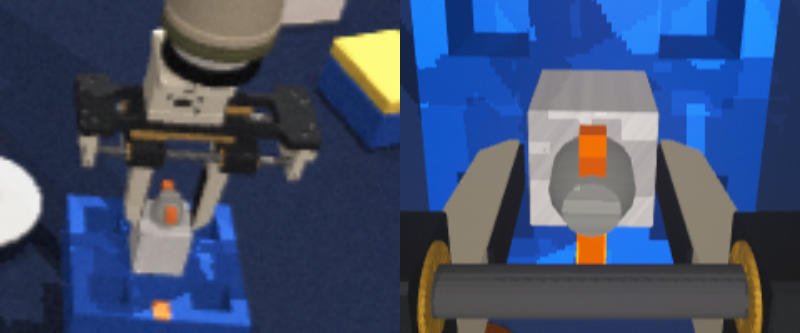

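```bash
python3 -m inch '[0,0,0,0,60, 0,0,0,0,60, 0,0,0,0,60, 0,0,-6,0,60, 0,0,-11,0,60, 0,0,-14,0,60, 0,0,-14,0,60, 0,0,-14,0,60]'; python3 -m inch '[0,0,0,0,30, 0,0,0,0,20, 0,0,0,0,10, 0,0,0,0,10, 0,0,0,0,10, 0,0,0,0,10]' 60
```

```text
t: 5.33
tool_pos: [0.4908, 0.3268, 0.111]
orientation: [-0.071, -3.14, 0.001]
force: [0.4, 0.4, 0.9]
opening: 0.0554
gripper_force: 0.0
t: 5.83
tool_pos: [0.4916, 0.328, 0.1124]
orientation: [0.071, 3.14, 0.002]
force: [-0.9, 5.6, 2.7]
opening: 0.0434
gripper_force: 60.0
```

The grip on the hub works. Before lifting, I'll use the spare time to let go and measure the spindle from directly above.

```bash
python3 -m inch '[0,0,0,0,40, 0,0,0,0,70, 0,0,0,0,90, 0,0,0,0,90, 0,0,40,0,90, 0,0,80,0,90, 0,0,120,0,90, 10,-30,150,0,90, 20,-60,160,0,90, 30,-90,160,0,90]'; python3 -m inch '[10,-30,0,2,90, 20,-60,0,4,90, 30,-90,0,6,90, 40,-120,0,8,90, 50,-150,0,10,90, 60,-180,0,12,90, 70,-210,0,14,90, 80,-240,0,16,90, 80,-240,0,16,90, 80,-240,0,16,90]'; python3 -m inch '[0,0,0,0,90, 0,0,0,0,90, 0,0,0,0,90, 0,0,0,0,90, 0,0,0,0,90, 0,0,0,0,90]'; python3 - <<'E'
from h import *
i,K=wrist("w5")
h=cv2.cvtColor(i,cv2.COLOR_BGR2HSV); m=cv2.inRange(h,(8,150,120),(24,255,255))
n,l,st,c=cv2.connectedComponentsWithStats(m)
for j in range(1,n):
    if st[j,4]>15: print(st[j],c[j].round(1),pl(0,c[j],.083,K).round(4))
c=cv2.imwrite("pics/w5c.png",i)
E
```

```text
t: 6.67
tool_pos: [0.5231, 0.2365, 0.2765]
orientation: [0.069, 3.134, 0.002]
force: [1.6, 0.1, -0.6]
opening: 0.0839
gripper_force: 0.0
t: 7.5
tool_pos: [0.6009, -0.0051, 0.2708]
orientation: [0.36, -3.119, 0.0]
force: [-0.7, 0.4, -0.2]
opening: 0.0838
gripper_force: 0.0
t: 8.0
tool_pos: [0.6011, -0.0023, 0.2718]
orientation: [-0.368, 3.12, -0.0]
force: [0.2, -1.1, 0.2]
opening: 0.0836
gripper_force: 0.0
[ 0.6011 -0.0023  0.2718] [-0.368  3.12  -0.   ]
[495  16  12  22 180] [500.5  26.5] [0.3943 0.1633 0.083 ]
[ 46 134  40  31 947] [ 65.5 148.7] [ 0.6511 -0.3143  0.083 ]
[304 142  11  11 121] [309. 147.] [ 0.5772 -0.0161  0.083 ]
[304 191  11  12 121] [309.  196.6] [ 0.6408 -0.0011  0.083 ]
[580 192  18  18 173] [588.5 200.5] [0.5595 0.3602 0.083 ]
[448 277  18  20 192] [458.1 283.7] [0.7185 0.2385 0.083 ]
[493 323   5  13  39] [495.1 328.9] [0.7791 0.3217 0.083 ]
[130 329   6  22  88] [132.1 339.7] [ 0.9284 -0.2126  0.083 ]
[488 350   8   6  27] [491.7 352.9] [0.8222 0.3344 0.083 ]
```

View pics/w5c.png

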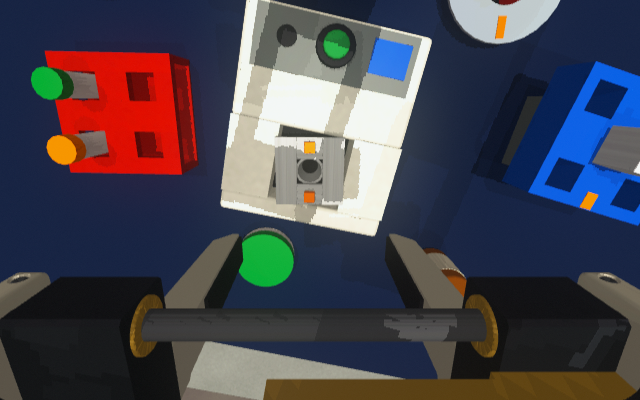

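Dogs give the spindle centre at (0.609, -0.0086) with yaw 13.4°. The view shows the green cap at (47,82), the orange cap at (65,149) and the button at (337,44). I'll go back over the carrier and measure its marks once the arm has settled.

```bash
python3 - <<'E'
from h import *
K=load("w5")
for n,u,z in(("G",(46,82),.12),("O",(65.5,149),.12),("btn",(336.5,45),.075),("btn",(336.5,45),.065)): print(n,pl(0,u,z,K).round(4))
E
python3 -m inch '[-15,35,0,-2,90, -30,75,0,-4,90, -45,115,0,-6,90, -60,155,0,-8,90, -75,195,0,-10,90, -90,235,0,-12,90, -100,275,0,-14,90, -105,310,0,-16,90, -110,330,0,-16,90, -110,330,0,-16,90]'; python3 -m inch '[0,0,0,0,90, 0,0,0,0,90, 0,0,0,0,90, 0,0,0,0,90, 0,0,0,0,90, 0,0,0,0,90]'; python3 - <<'E'
from h import *
i,K=wrist("w6")
h=cv2.cvtColor(i,cv2.COLOR_BGR2HSV); m=cv2.inRange(h,(8,150,120),(24,255,255))
n,l,st,c=cv2.connectedComponentsWithStats(m)
for j in range(1,n):
    if st[j,4]>15: print(st[j],c[j].round(1),pl(0,c[j],.12,K).round(4),pl(0,c[j],.192,K).round(4))
m=cv2.inRange(h,(100,150,60),(115,255,255)); 
n,l,st,c=cv2.connectedComponentsWithStats(m); j=1+np.argmax(st[1:,4]); print(st[j])
E
```

```text
G [ 0.5703 -0.308   0.12  ]
O [ 0.6393 -0.2871  0.12  ]
btn [ 0.4547 -0.012   0.075 ]
btn [ 0.4531 -0.0117  0.065 ]
t: 8.88
tool_pos: [0.4892, 0.3314, 0.2713]
orientation: [-0.064, -3.14, -0.002]
force: [0.2, 0.8, 0.4]
opening: 0.0837
gripper_force: 0.0
t: 9.38
tool_pos: [0.4916, 0.3263, 0.2718]
orientation: [0.073, 3.141, 0.0]
force: [-0.1, 0.2, 0.5]
opening: 0.0836
gripper_force: 0.0
[0.4916 0.3263 0.2718] [0.073 3.141 0.   ]
[174   0   8   3  18] [176.7   0.8] [0.308  0.1951 0.12  ] [0.3284 0.2218 0.192 ]
[201  71  13  22 151] [207.2  81.5] [0.3851 0.2146 0.12  ] [0.39   0.2374 0.192 ]
[311 109  13  19 212] [316.5 117.8] [0.4283 0.3304 0.12  ] [0.4245 0.33   0.192 ]
[313 167   9  15 134] [317.  174.1] [0.4922 0.3282 0.12  ] [0.4756 0.3282 0.192 ]
[313 202   8  12  96] [316.5 207.5] [0.5336 0.3259 0.12  ] [0.5087 0.3264 0.192 ]
[311 218  11  15 155] [316.  225.5] [0.5569 0.3243 0.12  ] [0.5273 0.3251 0.192 ]
[ 65 233  16  12 135] [ 72.3 238.6] [0.5609 0.0193 0.12  ] [0.5305 0.0813 0.192 ]
[ 90 273   9   4  25] [ 94.3 274.7] [0.6128 0.0339 0.12  ] [0.5719 0.093  0.192 ]
[131 305  11  22  83] [135.4 315.8] [0.6778 0.0739 0.12  ] [0.6239 0.1249 0.192 ]
[487 312  10  45 149] [492.6 335.6] [0.7322 0.5618 0.12  ] [0.6674 0.5149 0.192 ]
[  204     0   436   308 89263]
```

```bash
python3 -m inch '[0,0,-40,0,90, 0,0,-80,0,90, 0,0,-120,0,90, 0,0,-150,0,90, 0,0,-160,0,90, 0,0,-160,0,80, 0,0,-160,0,70, 0,0,-160,0,60, 0,0,-160,0,60]'; python3 -m inch '[0,0,0,0,40, 0,0,0,0,20, 0,0,0,0,10, 0,0,0,0,10, 0,0,0,0,10, 0,0,0,0,10, 0,0,0,0,10, 0,0,0,0,10]' 60;  python3 -m inch '[0,0,5,0,10, 0,0,10,0,10, 0,0,25,0,10, 0,0,45,0,10, 0,0,65,0,10, 0,0,85,0,10, 0,0,95,0,10, 0,0,95,0,10, 0,0,95,0,10, 0,0,95,0,10]'
```

```text
t: 10.18
tool_pos: [0.4932, 0.3281, 0.115]
orientation: [0.071, 3.136, 0.004]
force: [-0.1, 0.0, -0.8]
opening: 0.0616
gripper_force: 0.0
t: 10.85
tool_pos: [0.4921, 0.3282, 0.1132]
orientation: [0.071, 3.139, 0.003]
force: [-1.0, 4.0, 5.9]
opening: 0.0435
gripper_force: 60.0
t: 11.68
tool_pos: [0.4903, 0.3265, 0.2044]
orientation: [-0.071, -3.138, 0.003]
force: [-0.2, -0.8, -8.2]
opening: 0.0436
gripper_force: 59.9
```

```bash
python3 -m inch '[8,-25,0,2,10, 20,-60,0,4,10, 32,-95,0,6,10, 44,-130,0,8,10, 57,-165,0,10,10, 69,-200,0,12,10, 81,-235,0,14,10, 92,-270,0,16,10, 104,-305,0,16,10, 110,-320,0,16,10]';python3 -m inch '[4,-12,0,0,10, 6,-17,0,0,10, 6,-17,0,0,10, 6,-17,0,0,10, 6,-17,0,0,10, 6,-17,0,0,10, 6,-17,0,0,10, 6,-17,0,0,10]';  python3 - <<'E'
from h import *
i,K=wrist("w7")
h=cv2.cvtColor(i,cv2.COLOR_BGR2HSV); m=cv2.inRange(h,(8,150,120),(24,255,255))
n,l,st,c=cv2.connectedComponentsWithStats(m)
for j in range(1,n):
    if st[j,4]>15 and 200<c[j][0]<440: print(st[j],c[j].round(1),pl(0,c[j],.212,K).round(4))
a=read_camera("side")["image"][150:270,310:430]; b=read_camera("scene")["image"][170:290,250:370]
cv2.imwrite("pics/m7.png",np.hstack([cv2.resize(b,(400,400)),cv2.resize(a,(400,400))]))
E
```

```text
t: 12.52
tool_pos: [0.6009, 0.0022, 0.2042]
orientation: [0.361, -3.117, 0.003]
force: [-0.2, 0.1, -7.6]
opening: 0.0435
gripper_force: 59.9
t: 13.18
tool_pos: [0.6072, -0.009, 0.2068]
orientation: [-0.368, 3.12, 0.0]
force: [0.0, -0.1, -7.3]
opening: 0.0436
gripper_force: 59.9
[ 0.6072 -0.009   0.2068] [-0.368  3.12   0.   ]
[305 235  18  34 585] [313.3 251.2] [ 0.627  -0.0065  0.212 ]
[215 296  19  61 506] [221.8 326. ] [ 0.7055 -0.0601  0.212 ]
[394 296  19  61 493] [405.  324.9] [0.6714 0.0768 0.212 ]
[305 305  18   4  39] [314.  307.3] [0.6724 0.005  0.212 ]
[ 169  372  382   28 8390] [369.8 388. ] [0.7379 0.0684 0.212 ]
```

View pics/m7.png

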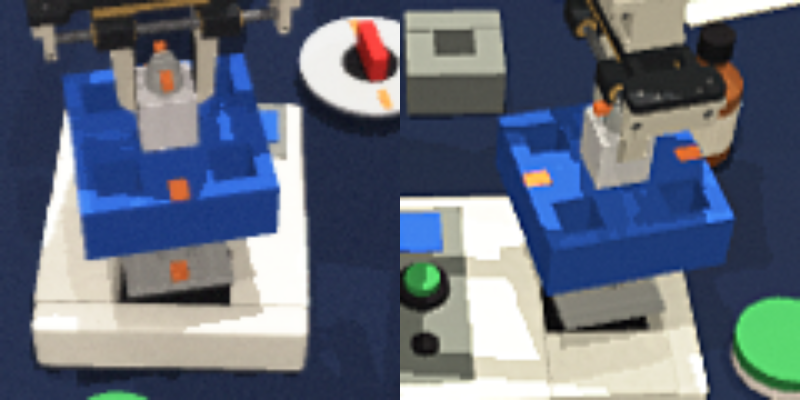

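Carrier is aligned over the spindle. Now I lower it, watching the force.

```bash
python3 -m inch '[1,0,-10,0,10, 1,0,-20,0,10, 1,0,-30,0,10, 1,0,-36,0,10, 1,0,-42,0,10, 1,0,-48,0,10, 1,0,-54,0,10, 1,0,-58,0,10, 1,0,-58,0,10, 1,0,-58,0,10]'
```

```text
t: 14.17
tool_pos: [0.6082, -0.0097, 0.1485]
orientation: [0.367, -3.12, -0.0]
force: [0.6, 0.9, -7.5]
opening: 0.0432
gripper_force: 59.9
```

```bash
python3 -m inch '[0,0,-2,0,10, 0,0,-4,0,10, 0,0,-6,0,10, 0,0,-6,0,10, 0,0,-6,0,10]'
```

```text
t: 14.58
tool_pos: [0.6084, -0.0097, 0.1426]
orientation: [-0.367, 3.12, 0.0]
force: [1.2, 0.9, -7.8]
opening: 0.0436
gripper_force: 60.0
```

```bash
python3 -m inch '[0,0,-2,0,10, 0,0,-3,0,10, 0,0,-5,0,10, 0,0,-6,0,10, 0,0,-6,0,10, 0,0,-6,0,10]';python3 -m inch '[0,0,-1,0,10, 0,0,-3,0,10, 0,0,-4,0,10, 0,0,-4,0,10, 0,0,-4,0,10]'
```

```text
t: 15.08
tool_pos: [0.6084, -0.0093, 0.1367]
orientation: [-0.367, 3.12, 0.001]
force: [1.7, 3.0, -5.1]
opening: 0.0435
gripper_force: 60.0
t: 15.5
tool_pos: [0.6088, -0.0089, 0.1335]
orientation: [-0.367, 3.118, 0.002]
force: [1.8, 6.3, -1.6]
opening: 0.0436
gripper_force: 60.0
```

```bash
python3 -m inch '[0,0,-2,0,10, 0,0,-3,0,10, 0,0,-3,0,10, 0,0,-3,0,10]'
```

```text
t: 15.83
tool_pos: [0.6098, -0.0086, 0.1331]
orientation: [-0.367, 3.116, 0.002]
force: [-3.0, 7.8, 12.0]
opening: 0.0435
gripper_force: 60.1
```

It bottoms out at the expected height with the force rising, so it is seated. Now I let go and rise.

```bash
python3 -m inch '[0,0,2,0,20, 0,0,2,0,40, 0,0,2,0,60, 0,0,2,0,80, 0,0,2,0,80, 0,0,2,0,80, 0,0,40,0,80, 0,0,80,0,80, 0,0,120,0,80, 0,0,150,0,80]'; python3 -m inch '[0,0,0,0,80, 0,0,0,0,80, 0,0,0,0,80, 0,0,0,0,80, 0,0,0,0,80, 0,0,0,0,80]';  python3 - <<'E'
from h import *
i,K=wrist("w8")
h=cv2.cvtColor(i,cv2.COLOR_BGR2HSV); m=cv2.inRange(h,(8,150,120),(24,255,255))
n,l,st,c=cv2.connectedComponentsWithStats(m)
for j in range(1,n):
    if st[j,4]>15: print(st[j],c[j].round(1),pl(0,c[j],.14,K).round(4),pl(0,c[j],.212,K).round(4), pl(0,c[j],.12,K).round(4))
h=cv2.inRange(h,(50,120,60),(75,255,255))
n,l,st,c=cv2.connectedComponentsWithStats(h)
for j in range(1,n):
    if st[j,4]>15: print("g",st[j],c[j].round(1), pl(0,c[j],.12,K).round(4),pl(0,c[j],.075,K).round(4))
E
```

```text
t: 16.67
tool_pos: [0.6086, -0.0105, 0.2835]
orientation: [-0.365, 3.118, -0.002]
force: [0.5, -0.7, -1.0]
opening: 0.0743
gripper_force: 0.0
t: 17.17
tool_pos: [0.6075, -0.0099, 0.2779]
orientation: [0.366, -3.117, -0.001]
force: [0.8, 0.9, -0.0]
opening: 0.0745
gripper_force: 0.0
[ 0.6075 -0.0099  0.2779] [ 3.660e-01 -3.117e+00 -1.000e-03]
[500  14  11  22 170] [504.6  24.5] [0.4139 0.1354 0.14  ] [0.4377 0.1006 0.212 ] [0.4072 0.145  0.12  ]
[ 57 130  39  31 937] [ 76.1 144.9] [ 0.6331 -0.273   0.14  ] [ 0.6112 -0.2225  0.212 ] [ 0.6391 -0.287   0.12  ]
[312 173   9  16 136] [316.  180.1] [ 0.6104 -0.0082  0.14  ] [ 0.5932 -0.013   0.212 ] [ 0.6152 -0.0069  0.12  ]
[312 209   9  13 116] [316.  215.1] [0.6514 0.0016 0.14  ] [ 0.6257 -0.0052  0.212 ] [0.6585 0.0035 0.12  ]
[310 225  12  15 166] [315. 232.] [0.6725 0.0056 0.14  ] [ 0.6424 -0.0021  0.212 ] [0.6809 0.0077 0.12  ]
[438 271  33  21 261] [451.  277.5] [0.6927 0.1852 0.14  ] [0.6584 0.14   0.212 ] [0.7023 0.1977 0.12  ]
[150 297  16  60 323] [155.3 328.3] [ 0.8552 -0.1671  0.14  ] [ 0.7869 -0.1387  0.212 ] [ 0.8742 -0.175   0.12  ]
[169 296   7  12  33] [172.  302.5] [ 0.8104 -0.1498  0.14  ] [ 0.7515 -0.125   0.212 ] [ 0.8268 -0.1567  0.12  ]
[452 296   7  12  41] [454.7 301.7] [0.7249 0.2023 0.14  ] [0.6838 0.1536 0.212 ] [0.7363 0.2159 0.12  ]
[462 297  16  60 313] [471.9 328.8] [0.7588 0.2395 0.14  ] [0.7106 0.183  0.212 ] [0.7722 0.2552 0.12  ]
[164 342   5  11  30] [166.4 346. ] [ 0.8805 -0.15    0.14  ] [ 0.8069 -0.1251  0.212 ] [ 0.9009 -0.1569  0.12  ]
[ 242  372  381   28 8357] [440.9 388. ] [0.8633 0.2346 0.14  ] [0.7933 0.1791 0.212 ] [0.8827 0.25   0.12  ]
g [330  27  27  30 614] [343.1  41.1] [ 0.4617 -0.0147  0.12  ] [ 0.4535 -0.0126  0.075 ]
g [  43   63   41   34 1063] [62.7 80. ] [ 0.5703 -0.3026  0.12  ] [ 0.5755 -0.3361  0.075 ]
g [ 247  234   52   49 1891] [272.5 259.8] [ 0.7316 -0.0367  0.12  ] [ 0.7567 -0.0374  0.075 ]
```

Carrier seated at (0.6095, -0.009) with yaw about 13°. On to the rack for a closer measurement.

```bash
python3 -m inch '[0,-40,0,0,80, 0,-80,0,0,80, -1,-120,0,0,80, -2,-160,0,0,80, -3,-200,0,0,80, -3,-240,0,0,80, -3,-280,0,0,80, -3,-288,0,0,80, -3,-288,0,0,80, -3,-288,0,0,80]'; python3 -m inch '[0,0,0,0,80, 0,0,0,0,80, 0,0,0,0,80, 0,0,0,0,80, 0,0,0,0,80, 0,0,0,0,80]';  python3 - <<'E'
from h import *
i,K=wrist("w9")
cv2.imwrite("pics/w9c.png",cv2.resize(i,(800,500)))
E
```

```text
t: 18.05
tool_pos: [0.605, -0.2977, 0.2788]
orientation: [0.365, -3.12, -0.002]
force: [-0.6, 0.3, 0.1]
opening: 0.0745
gripper_force: 0.0
t: 18.55
tool_pos: [0.6054, -0.2973, 0.2798]
orientation: [-0.368, 3.12, -0.0]
force: [0.5, 0.1, -1.2]
opening: 0.0746
gripper_force: 0.0
[ 0.6054 -0.2973  0.2798] [-0.368  3.12  -0.   ]
```

View pics/w9c.png

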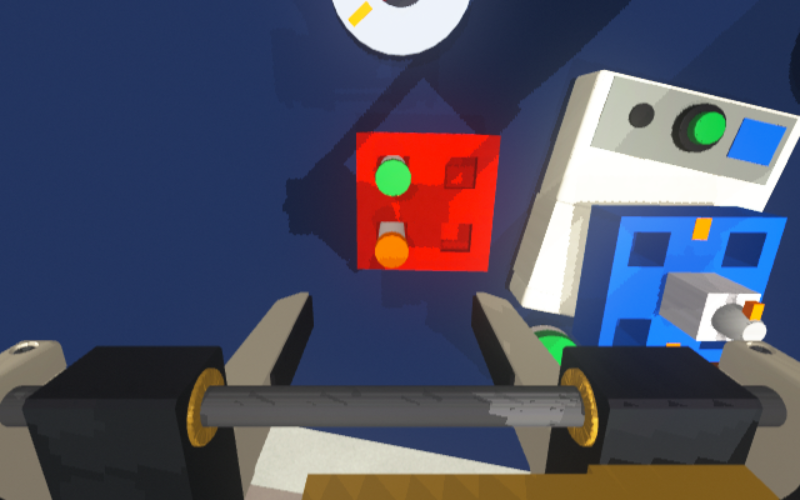

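Cap tops are at (314.4,142.4) for green and (313.2,200.8) for orange in original pixels.

```bash
python3 - <<'E'
from h import *
K=load("w9")
s=robot.read_state(); print(s["tool_pos"])
for u in((314.4,142.4),(313.2,200.8)):
    p=pl(0,u,.12,K); print(p.round(4),((p-s["tool_pos"])*1000).round(1))
i=cv2.imread("pics/w9.png");h=cv2.cvtColor(i,cv2.COLOR_BGR2HSV)
print(cv2.boundingRect(cv2.inRange(h[120:160,290:340],(45,100,150),(80,255,255))),cv2.boundingRect(cv2.inRange(h[180:220,290:340],(9,150,100),(24,255,255))))
E
```

```text
[ 0.60534653 -0.29753677  0.27978391]
[ 0.5707 -0.3068  0.12  ] [ -34.7   -9.2 -159.8]
[ 0.6403 -0.2915  0.12  ] [  35.     6.1 -159.8]
(10, 8, 29, 29) (10, 5, 27, 30)
```

```bash
python3 -m inch '[35,6,-30,0,80, 35,6,-70,0,80, 35,6,-110,0,80, 35,6,-140,0,80, 35,6,-150,0,80, 35,6,-150,0,80, 35,6,-150,0,80, 35,6,-150,0,80]'; python3 -m inch '[0,0,-20,0,80, 0,0,-40,0,80, 0,0,-60,0,80, 0,0,-71,0,80, 0,0,-71,0,80, 0,0,-71,0,80, 0,0,-71,0,80]'
```

```text
t: 19.27
tool_pos: [0.642, -0.2929, 0.1335]
orientation: [-0.366, 3.116, -0.005]
force: [-0.3, 0.6, 0.7]
opening: 0.0745
gripper_force: 0.0
t: 19.85
tool_pos: [0.6417, -0.2927, 0.0614]
orientation: [-0.366, 3.117, -0.003]
force: [-0.5, -0.7, -0.2]
opening: 0.0739
gripper_force: 0.0
```

```bash
python3 -m inch '[-1,1,0,0,50, -1,1,0,0,30, -1,1,0,0,20, -1,1,0,0,10, -1,1,0,0,10, -1,1,0,0,10, -1,1,0,0,10, -1,1,0,0,10]' 20; python3 -m inch '[0,0,15,0,10, 0,0,45,0,10, 0,0,85,0,10, 0,0,120,0,10, 0,0,155,0,10, 0,0,180,0,10, 0,0,180,0,10, 0,0,180,0,10]'
```

```text
t: 20.52
tool_pos: [0.6392, -0.2909, 0.0586]
orientation: [0.366, -3.12, 0.0]
force: [1.0, -0.3, 0.6]
opening: 0.0334
gripper_force: 20.0
t: 21.18
tool_pos: [0.6405, -0.2915, 0.2426]
orientation: [-0.366, 3.116, -0.005]
force: [-0.3, 0.7, -0.9]
opening: 0.0334
gripper_force: 20.0
```

```bash
python3 -m inch '[2,35,0,0,10, 5,70,0,0,10, 8,105,0,0,10, 12,140,0,0,10, 15,175,0,0,10, 18,210,0,0,10, 21,240,0,0,10, 22,250,0,0,10, 22,250,0,0,10, 22,250,0,0,10]'; python3 -m inch '[0,0,0,0,10, 0,0,0,0,10, 0,0,0,0,10, 0,0,0,0,10, 0,0,0,0,10, 0,0,0,0,10]';  python3 - <<'E'
from h import *
i,K=wrist("w10"); print(robot.read_state()["tool_pos"])
cv2.imwrite("pics/w10c.png",cv2.resize(i[130:330,170:450],(800,571)))
E
```

```text
t: 22.02
tool_pos: [0.6605, -0.0409, 0.2372]
orientation: [0.368, -3.118, 0.0]
force: [0.6, -0.1, -1.3]
opening: 0.0334
gripper_force: 20.0
t: 22.52
tool_pos: [0.6612, -0.0414, 0.2387]
orientation: [-0.365, 3.12, -0.0]
force: [0.3, 0.5, -1.3]
opening: 0.0338
gripper_force: 20.0
[ 0.6612 -0.0414  0.2387] [-0.365  3.12  -0.   ]
[ 0.66123995 -0.04125097  0.23870291]
```

View pics/w10c.png

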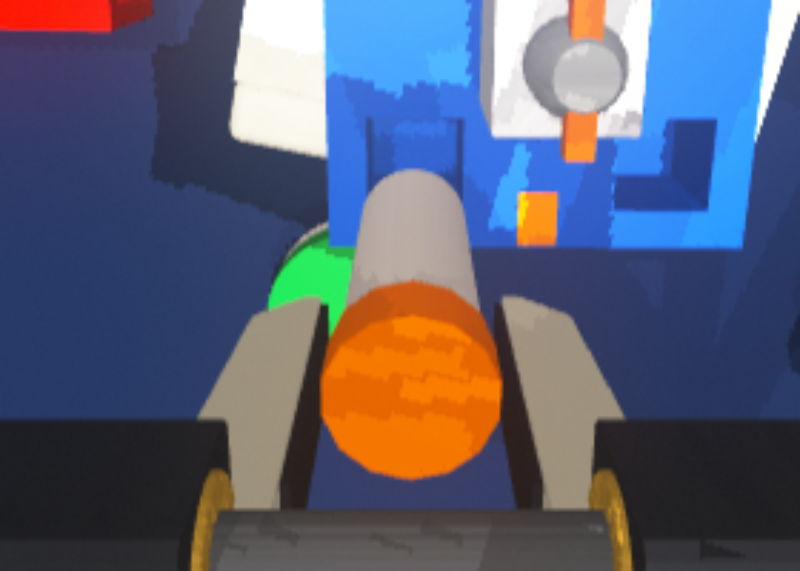

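```bash
python3 - <<'E'
from h import *
K=load("w10")
x=np.array([.9732,.230]);
e=pl(0,(170+414.5/2.857,130+117/2.857),.14,K)[:2]; print("d est",e+.017*x)
print("far edge",pl(0,(170+536/2.857,130+247/2.857),.14,K)[:2]-.075*x, "post",pl(0,(170+589/2.857,130+76/2.857),.215,K))
c=pl(0,(170+412/2.857,130+396/2.857),.2387+.0615,K); print("cap top",c)
E
```

```text
d est [ 0.66277648 -0.04160962]
far edge [ 0.60990337 -0.0084717 ] post [ 0.60924216 -0.00825078  0.215     ]
cap top [ 0.66282484 -0.04269832  0.3002    ]
```

```bash
python3 -m inch '[0,0,-20,0,10, 0,0,-35,0,10, 0,0,-42,0,10, 0,0,-50,0,10, 0,0,-60,0,10, 0,0,-70,0,10, 0,0,-80,0,10, 0,0,-86,0,10, 0,0,-86,0,10, 0,0,-86,0,10]'; python3 -m inch '[0,0,-3,0,10, 0,0,-6,0,10, 0,0,-8,0,10, 0,0,-8,0,10, 0,0,-8,0,10]'
```

```text
t: 23.4
tool_pos: [0.6609, -0.0408, 0.1522]
orientation: [0.366, -3.119, -0.0]
force: [0.1, -0.2, -0.8]
opening: 0.0336
gripper_force: 20.0
t: 23.82
tool_pos: [0.6623, -0.0409, 0.1464]
orientation: [-0.366, 3.117, -0.001]
force: [0.0, 0.2, 5.2]
opening: 0.0335
gripper_force: 20.0
```

```bash
python3 -m inch '[0,0,2,0,30, 0,0,2,0,50, 0,0,2,0,60, 0,0,2,0,60, 0,0,2,0,60, 0,0,30,0,60, 0,0,65,0,60, 0,0,90,0,60, 0,0,90,0,60]'; python3 -m inch '[-10,-35,0,0,80, -20,-70,0,0,80, -30,-105,0,0,80, -42,-140,0,0,80, -55,-175,0,0,80, -68,-210,0,0,80, -82,-245,0,0,80, -92,-266,0,0,80, -92,-266,0,0,80, -92,-266,0,0,80]'; python3 -m inch '[0,0,0,0,80, 0,0,0,0,80, 0,0,0,0,80, 0,0,0,0,80, 0,0,0,0,80, 0,0,0,0,80]';  python3 - <<'E'
from h import *
i,K=wrist("w11"); print(robot.read_state()["tool_pos"])
h=cv2.cvtColor(i,cv2.COLOR_BGR2HSV)
for nm,lo,hi in(("g",(45,100,60),(80,255,255)),("o",(9,150,100),(24,255,255))):
  n,l,st,c=cv2.connectedComponentsWithStats(cv2.inRange(h,lo,hi))
  for j in range(1,n):
    if st[j,4]>100: print(nm,st[j],c[j].round(1), pl(0,c[j],.12,K).round(4),pl(0,c[j],.208,K).round(4))
E
```

```text
t: 24.57
tool_pos: [0.6641, -0.0413, 0.2423]
orientation: [-0.365, 3.11, -0.004]
force: [0.4, -0.2, 0.7]
opening: 0.0559
gripper_force: 0.0
t: 25.4
tool_pos: [0.5684, -0.308, 0.234]
orientation: [0.362, -3.12, -0.001]
force: [1.1, -0.1, 0.7]
opening: 0.0746
gripper_force: 0.0
t: 25.9
tool_pos: [0.5696, -0.3063, 0.2347]
orientation: [-0.368, 3.12, -0.0]
force: [-0.5, -0.4, -0.1]
opening: 0.0749
gripper_force: 0.0
[ 0.5696 -0.3063  0.2347] [-0.368  3.12  -0.   ]
[ 0.56947878 -0.30646314  0.23471678]
g [571 122  34  29 788] [587.6 136. ] [ 0.4583 -0.0499  0.12  ] [ 0.4669 -0.1259  0.208 ]
g [300 165  30  33 793] [314.4 181.3] [ 0.569  -0.3075  0.12  ] [ 0.5473 -0.313   0.208 ]
o [577 220  19  18 235] [585.9 228.2] [ 0.5506 -0.0028  0.12  ] [ 0.5339 -0.0917  0.208 ]
o [150 295  29  62 837] [160.5 326.2] [ 0.7919 -0.4486  0.12  ] [ 0.7092 -0.4154  0.208 ]
o [449 295  30  62 794] [466.2 325.9] [ 0.7033 -0.0832  0.12  ] [ 0.6448 -0.1501  0.208 ]
o [ 242  372  381   28 8470] [441.5 387.9] [ 0.8031 -0.0782  0.12  ] [ 0.7173 -0.1465  0.208 ]
```

```bash
python3 -m inch '[1,0,-30,0,80, 1,0,-65,0,80, 1,0,-100,0,80, 1,0,-130,0,80, 1,0,-150,0,80, 1,0,-165,0,80, 1,0,-176,0,80, 1,0,-176,0,80, 1,0,-176,0,80, 1,0,-176,0,80]'; python3 -m inch '[0,0,0,0,50, 0,0,0,0,30, 0,0,0,0,20, 0,0,0,0,10, 0,0,0,0,10, 0,0,0,0,10, 0,0,0,0,10, 0,0,0,0,10]' 20; python3 -m inch '[0,0,15,0,10, 0,0,45,0,10, 0,0,85,0,10, 0,0,120,0,10, 0,0,155,0,10, 0,0,180,0,10, 0,0,180,0,10, 0,0,180,0,10]'
```

```text
t: 26.78
tool_pos: [0.5712, -0.3075, 0.0603]
orientation: [-0.366, 3.118, -0.002]
force: [0.5, 0.0, -0.5]
opening: 0.0742
gripper_force: 0.0
t: 27.45
tool_pos: [0.5702, -0.3069, 0.0587]
orientation: [-0.367, 3.12, -0.0]
force: [0.4, -0.3, 0.9]
opening: 0.0333
gripper_force: 20.0
t: 28.12
tool_pos: [0.5713, -0.3076, 0.241]
orientation: [-0.366, 3.117, -0.004]
force: [0.0, -0.1, -1.5]
opening: 0.0336
gripper_force: 20.0
```

```bash
python3 -m inch '[0,35,0,0,10, 1,70,0,0,10, 2,105,0,0,10, 3,140,0,0,10, 4,175,0,0,10, 5,205,0,0,10, 6,230,0,0,10, 6,245,0,0,10, 6,245,0,0,10, 6,245,0,0,10]'; python3 -m inch '[0,0,0,0,10, 0,0,0,0,10, 0,0,0,0,10, 0,0,0,0,10, 0,0,0,0,10, 0,0,0,0,10]';  python3 - <<'E'
from h import *
i,K=wrist("w12"); print(robot.read_state()["tool_pos"])
cv2.imwrite("pics/w12c.png",cv2.resize(i[130:330,170:450],(800,571)))
h=cv2.cvtColor(i,cv2.COLOR_BGR2HSV); m=cv2.inRange(h,(45,100,60),(80,255,255)); m[:,:250]=0;m[:,400:]=0;m[:200]=0;print("cap box",cv2.boundingRect(m))
E
```

```text
t: 28.95
tool_pos: [0.5753, -0.061, 0.2364]
orientation: [0.369, -3.117, -0.001]
force: [1.4, -0.5, -0.7]
opening: 0.0333
gripper_force: 20.0
t: 29.45
tool_pos: [0.5762, -0.0623, 0.2386]
orientation: [-0.366, 3.12, -0.0]
force: [0.9, 0.3, -0.4]
opening: 0.0335
gripper_force: 20.0
[ 0.5762 -0.0623  0.2386] [-0.366  3.12  -0.   ]
[ 0.57624716 -0.06220848  0.23867384]
cap box (277, 227, 69, 82)
```

View pics/w12c.png

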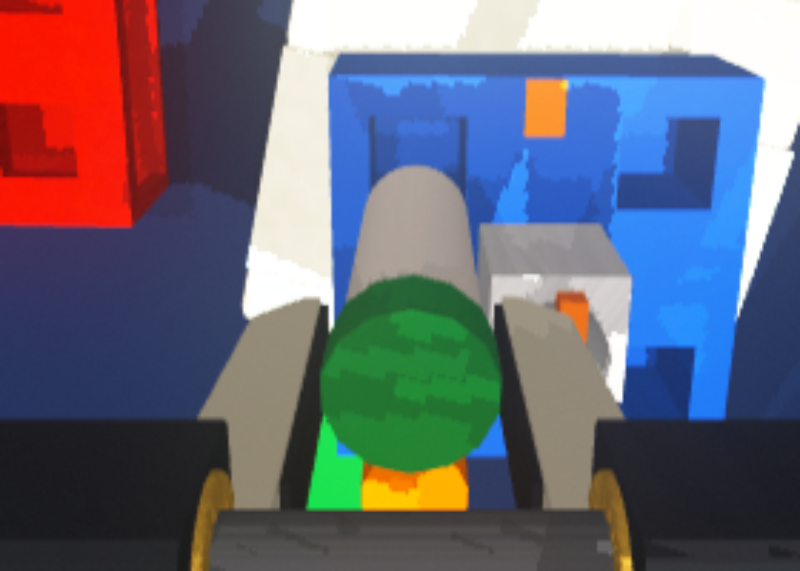

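The pocket is at crop columns 369 to 467 and the foot centre at about 414, so I shift about 1 mm and lower.

```bash
python3 -m inch '[1,1,-20,0,10, 1,1,-35,0,10, 1,1,-42,0,10, 1,1,-50,0,10, 1,1,-60,0,10, 1,1,-70,0,10, 1,1,-80,0,10, 1,1,-86,0,10, 1,1,-86,0,10, 1,1,-86,0,10]'; python3 -m inch '[0,0,-3,0,10, 0,0,-6,0,10, 0,0,-8,0,10, 0,0,-8,0,10, 0,0,-8,0,10]'
```

```text
t: 30.33
tool_pos: [0.5769, -0.0608, 0.1522]
orientation: [0.367, -3.119, -0.0]
force: [0.1, -0.2, 0.2]
opening: 0.0333
gripper_force: 20.0
t: 30.75
tool_pos: [0.5784, -0.061, 0.1464]
orientation: [-0.366, 3.117, -0.001]
force: [-0.1, 0.5, 5.7]
opening: 0.0335
gripper_force: 20.0
```

```bash
python3 -m inch '[0,0,2,0,30, 0,0,2,0,50, 0,0,2,0,60, 0,0,2,0,60, 0,0,2,0,60, 0,0,30,0,60, 0,0,65,0,60, 0,0,90,0,60, 0,0,120,0,80]'; python3 -m inch '[-20,-30,10,0,80, -40,-60,10,0,80, -60,-90,10,0,80, -80,-120,10,0,80, -100,-150,10,0,80, -120,-180,10,0,80, -140,-210,10,0,80, -155,-240,10,0,80, -155,-265,10,0,80, -155,-265,10,0,80]'; python3 -m inch '[0,0,0,0,80, 0,0,0,0,80, 0,0,0,0,80, 0,0,0,0,80, 0,0,0,0,80, 0,0,0,0,80]';  python3 - <<'E'
from h import *
i,K=wrist("w13"); print(robot.read_state()["tool_pos"])
b=read_camera("scene")["image"]; cv2.imwrite("pics/s13.png",b)
cv2.imwrite("pics/m13.png",np.hstack([cv2.resize(i,(480,300)),cv2.resize(b[130:290,170:340],(320,300))]))
h=cv2.cvtColor(i,cv2.COLOR_BGR2HSV)
for nm,lo,hi in(("r",(0,150,60),(6,255,255)),("o",(12,120,120),(26,255,255))):
  n,l,st,c=cv2.connectedComponentsWithStats(cv2.inRange(h,lo,hi))
  for j in range(1,n):
    if st[j,4]>80: print(nm,st[j],c[j].round(1), pl(0,c[j],.032,K).round(4),pl(0,c[j],.066,K).round(4))
E
```

```text
t: 31.5
tool_pos: [0.5768, -0.0608, 0.2652]
orientation: [0.366, -3.119, -0.0]
force: [-0.3, -0.3, -0.5]
opening: 0.0591
gripper_force: 0.0
t: 32.33
tool_pos: [0.4206, -0.3298, 0.2741]
orientation: [0.36, -3.12, 0.002]
force: [0.6, -0.1, 0.2]
opening: 0.0745
gripper_force: 0.0
t: 32.83
tool_pos: [0.4226, -0.3252, 0.2748]
orientation: [-0.369, 3.12, -0.0]
force: [0.7, -0.5, 0.1]
opening: 0.0745
gripper_force: 0.0
[ 0.4226 -0.3252  0.2748] [-0.369  3.12  -0.   ]
[ 0.42252067 -0.32536272  0.27477965]
r [289 113  39  36 520] [308.4 131.2] [ 0.3849 -0.3438  0.032 ] [ 0.3817 -0.344   0.066 ]
r [ 278  223  101   86 7965] [327.6 264.7] [ 0.5832 -0.2654  0.032 ] [ 0.565  -0.2716  0.066 ]
o [272 147  17  16 118] [279.9 154.8] [ 0.4271 -0.3761  0.032 ] [ 0.4207 -0.3739  0.066 ]
o [  0 224   6  58 252] [  1.9 256.3] [ 0.6905 -0.7743  0.032 ] [ 0.6642 -0.742   0.066 ]
o [449 295  30  62 757] [466.6 324.7] [ 0.639 -0.005  0.032] [ 0.6166 -0.0308  0.066 ]
o [150 297  16  60 317] [155.1 328.1] [ 0.7717 -0.5242  0.032 ] [ 0.7392 -0.5108  0.066 ]
o [ 242  372  381   28 8326] [440.3 388.1] [7.821e-01 3.000e-04 3.200e-02] [ 0.7489 -0.026   0.066 ]
```

View pics/m13.png

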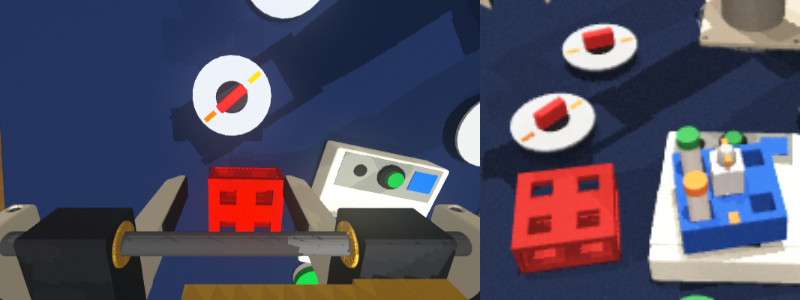

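Both tubes are down, and the lid disc is at about (308,128) in original pixels with its marks at (280,155) and (339,104). I'll refine the lid pose numerically.

```bash
cat > lid.py <<'E'
from h import *
import sys
def lid(name,z0=0.,box=None):
    K=load(name);i=cv2.imread(f"pics/{name}.png")
    h=cv2.cvtColor(i,cv2.COLOR_BGR2HSV)
    x0,y0,x1,y1=box
    def cs(lo,hi,zz,nm):
        m=np.zeros(h.shape[:2],np.uint8); m[y0:y1,x0:x1]=cv2.inRange(h,lo,hi)[y0:y1,x0:x1]
        n,l,st,c=cv2.connectedComponentsWithStats(m)
        for j in range(1,n):
            if st[j,4]>25:
                p=np.array([pl(0,u[::-1],zz,K)[:2] for u in np.argwhere(l==j)]); w,v=np.linalg.eigh(np.cov(p.T))
                print(nm,st[j,4],p.mean(0).round(4),"dir",np.degrees(np.arctan2(v[1,1],v[0,1])).round(1))
    cs((0,150,60),(6,255,255),z0+.066,"handle"); cs((12,110,120),(32,255,255),z0+.032,"mark")
    m=np.zeros(h.shape[:2],np.uint8); m[y0:y1,x0:x1]=((h[...,1]<60)&(h[...,2]>150)).astype(np.uint8)[y0:y1,x0:x1]
    ct=max(cv2.findContours(m,0,1)[0],key=cv2.contourArea); p=np.array([pl(0,u[0],z0+.032,K)[:2] for u in cv2.convexHull(ct)],np.float32)
    print("disc",cv2.fitEllipse(p))
E
python3 - <<'E'
from lid import *
lid("w13",0,(245,60,375,190))
E
```

```text
handle 520 [ 0.3818 -0.3441] dir 143.6
mark 136 [ 0.3378 -0.3119] dir 143.2
mark 120 [ 0.4271 -0.3762] dir 143.8
disc ((0.38240355253219604, -0.3440357744693756), (0.1472499668598175, 0.14817920327186584), 90.96810913085938)
```

```bash
python3 -m inch '[-15,-6,-15,-7,80, -30,-12,-35,-14,80, -40,-19,-60,-21,80, -40,-19,-80,-28,80, -40,-19,-100,-35,80, -40,-19,-110,-42,80, -40,-19,-110,-49.7,80, -40,-19,-110,-49.7,80, -40,-19,-110,-49.7,80]'; python3 -m inch '[0,0,0,0,80, 0,0,0,0,80, 0,0,0,0,80, 0,0,0,0,80, 0,0,0,0,80]';  python3 - <<'E'
from lid import *
wrist("w14"); print(robot.read_state()["tool_pos"])
lid("w14",0,(150,60,450,290))
E
```

```text
t: 33.68
tool_pos: [0.3824, -0.3449, 0.1648]
orientation: [0.974, 2.987, -0.0]
force: [0.7, -0.4, -0.3]
opening: 0.0747
gripper_force: 0.0
t: 34.1
tool_pos: [0.3824, -0.345, 0.1649]
orientation: [0.977, 2.985, -0.0]
force: [1.4, -0.7, 0.2]
opening: 0.0743
gripper_force: 0.0
[ 0.3824 -0.345   0.1649] [ 0.977  2.985 -0.   ]
[ 0.38229916 -0.3449279   0.1647657 ]
handle 354 [ 0.3672 -0.3327] dir 152.6
handle 335 [ 0.3959 -0.3536] dir 140.3
handle 1858 [ 0.5151 -0.2815] dir 155.2
mark 219 [ 0.3376 -0.3123] dir 144.4
mark 181 [ 0.4276 -0.3764] dir 143.5
disc ((0.38259053230285645, -0.34412771463394165), (0.14729709923267365, 0.14791713654994965), 44.25735855102539)
```

```bash
python3 -m inch '[0,1,-35,0,80, 0,1,-70,0,80, 0,1,-105,0,80, 0,1,-125,0,80, 0,1,-140,0,80, 0,1,-150,0,80, 0,1,-150,0,80, 0,1,-150,0,80]'; python3 -m inch '[0,0,-4,0,80, 0,0,-8,0,80, 0,0,-13,0,80, 0,0,-13,0,80, 0,0,-13,0,80]'
```

```text
t: 34.82
tool_pos: [0.3822, -0.3439, 0.0148]
orientation: [-0.978, -2.985, -0.0]
force: [0.3, -0.4, 0.4]
opening: 0.0745
gripper_force: 0.0
t: 35.23
tool_pos: [0.3821, -0.3437, 0.0015]
orientation: [-0.978, -2.985, -0.0]
force: [0.1, 0.0, 0.0]
opening: 0.0744
gripper_force: 0.0
```

```bash
python3 -m inch '[0,0,0,0,50, 0,0,0,0,30, 0,0,0,0,10, 0,0,0,0,3, 0,0,0,0,3, 0,0,0,0,3, 0,0,0,0,3, 0,0,0,0,3, 0,0,0,0,3, 0,0,0,0,3]' 50; python3 -m inch '[0,0,10,0,3, 0,0,40,0,3, 0,0,80,0,3, 0,0,120,0,3, 0,0,160,0,3, 0,0,200,0,3, 0,0,240,0,3, 0,0,240,0,3, 0,0,240,0,3]'
```

```text
t: 36.07
tool_pos: [0.3822, -0.3438, 0.0016]
orientation: [-0.979, -2.985, -0.0]
force: [1.1, 0.3, -1.8]
opening: 0.0174
gripper_force: 50.0
t: 36.82
tool_pos: [0.3834, -0.3452, 0.2456]
orientation: [0.977, 2.98, -0.005]
force: [-0.6, -0.1, -2.2]
opening: 0.0181
gripper_force: 50.0
```

```bash
python3 -m inch '[20,30,0,5,3, 42,62,0,10,3, 64,95,0,15,3, 86,128,0,21,3, 108,160,0,27,3, 130,192,0,33,3, 152,225,0,39,3, 174,257,0,45,3, 196,290,0,49.5,3, 215,318,0,49.5,3]'; python3 -m inch '[8,12,0,0,3, 12,17,0,0,3, 12,17,0,0,3, 12,17,0,0,3, 12,17,0,0,3, 12,17,0,0,3, 12,17,0,0,3, 12,17,0,0,3, 12,17,0,0,3]'
python3 - <<'E'
from lid import *
wrist("w15"); s=robot.read_state();print(s["tool_pos"],s["force"]); z=s["tool_pos"][2]-.0016
lid("w15",z,(120,60,520,300))
E
```

```text
t: 37.65
tool_pos: [0.5969, -0.0232, 0.2391]
orientation: [0.37, -3.116, -0.002]
force: [0.4, -0.6, -1.5]
opening: 0.018
gripper_force: 50.0
t: 38.4
tool_pos: [0.6091, -0.0095, 0.2419]
orientation: [-0.36, 3.121, -0.0]
force: [-0.2, -0.8, -2.3]
opening: 0.0178
gripper_force: 50.0
[ 0.6091 -0.0095  0.2419] [-0.36   3.121 -0.   ]
[ 0.60915847 -0.00933732  0.24185316] [ 0.64719956 -0.23270087 -2.27893557]
handle 8193 [ 0.5527 -0.0966] dir -178.2
handle 3188 [ 0.6008 -0.0138] dir -165.4
mark 65 [ 0.535  -0.0273] dir 99.8
mark 828 [ 0.555  -0.0243] dir -166.8
mark 410 [0.621  0.0985] dir 83.9
disc ((0.5896466970443726, -0.012152440845966339), (0.14763960242271423, 0.23390018939971924), 92.99369812011719)
```

```bash
python3 -m inch '[0.5,0.7,-10,0,3, 0.5,0.7,-20,0,3, 0.5,0.7,-26,0,3, 0.5,0.7,-32,0,3, 0.5,0.7,-38,0,3, 0.5,0.7,-42,0,3, 0.5,0.7,-42,0,3, 0.5,0.7,-42,0,3]'; python3 -m inch '[0,0,-3,0,3, 0,0,-6,0,3, 0,0,-8,0,3, 0,0,-8,0,3, 0,0,-8,0,3, 0,0,-8,0,3]'
```

```text
t: 39.12
tool_pos: [0.6096, -0.0081, 0.1994]
orientation: [0.361, -3.12, -0.0]
force: [0.6, -1.0, -1.4]
opening: 0.0176
gripper_force: 50.0
t: 39.62
tool_pos: [0.6097, -0.0082, 0.1916]
orientation: [0.361, -3.121, 0.0]
force: [0.5, 0.5, -2.1]
opening: 0.0175
gripper_force: 50.0
```

```bash
python3 -m inch '[0,0,-2,0,3, 0,0,-3,0,3, 0,0,-3,0,3, 0,0,-3,0,3]'; python3 -m inch '[0,0,0,-7,3, 0,0,0,-14,3, 0,0,0,-21,3, 0,0,0,-28,3, 0,0,0,-35,3, 0,0,0,-42,3, 0,0,0,-48,3, 0,0,0,-52,3, 0,0,0,-52,3, 0,0,0,-52,3]'; python3 -c "
from plant import robot; s=robot.read_state(); print(s['wrist_torque'])"
```

```text
t: 39.95
tool_pos: [0.6103, -0.0082, 0.1915]
orientation: [-0.361, 3.118, -0.001]
force: [-4.0, 1.0, 12.0]
opening: 0.0179
gripper_force: 50.0
t: 40.78
tool_pos: [0.6118, -0.0092, 0.1916]
orientation: [1.043, 2.957, 0.0]
force: [2.3, -2.5, 8.5]
opening: 0.0176
gripper_force: 50.0
[-0.66597613 -0.19232107  0.01395861]
```

```bash
python3 -m inch '[0,0,0,-3,3, 0,0,0,-6,3, 0,0,0,-8,3, 0,0,0,-10,3, 0,0,0,-12,3, 0,0,0,-12,3, 0,0,0,-12,3, 0,0,0,-12,3]'; python3 -c "
from plant import robot; s=robot.read_state(); print(s['wrist_torque'])"
```

```text
t: 41.45
tool_pos: [0.6114, -0.0078, 0.1916]
orientation: [1.345, 2.834, 0.003]
force: [0.3, 1.2, 9.6]
opening: 0.0175
gripper_force: 50.0
[0.22161345 0.30391363 0.20360492]
```

```bash
python3 -m inch '[0,0,0,-2,3, 0,0,0,-3,3, 0,0,0,-4,3, 0,0,0,-4,3, 0,0,0,-4,3]'; python3 -c "
from plant import robot; s=robot.read_state(); print(s['wrist_torque'],s['orientation'])"
```

```text
t: 41.87
tool_pos: [0.6112, -0.0072, 0.1916]
orientation: [1.441, 2.787, 0.004]
force: [-1.4, 3.2, 9.6]
opening: 0.0177
gripper_force: 51.0
[0.53049546 0.33064022 1.00472169] [1.44149008 2.78719574 0.00440841]
```

```bash
python3 -m inch '[0,0,2,3,3, 0,0,3,4,10, 0,0,3,4,40, 0,0,3,4,60, 0,0,3,4,60, 0,0,3,4,60, 0,0,40,4,60, 0,0,75,4,60, 0,0,90,4,60, 0,0,90,4,60]'; python3 -m inch '[0,0,0,0,60, 0,0,0,0,60, 0,0,0,0,60, 0,0,0,0,60, 0,0,0,0,60, 0,0,0,0,60]'
python3 - <<'E'
from lid import *
i,K=wrist("w16")
lid("w16",.190,(100,60,520,290))
h=cv2.cvtColor(i,cv2.COLOR_BGR2HSV); n,l,st,c=cv2.connectedComponentsWithStats(cv2.inRange(h,(45,120,60),(80,255,255)))
print([ (st[j],c[j].round(1)) for j in range(1,n) if st[j,4]>80])
def DLT(obs):
    A=[]
    for u,KE in obs:
        P=KE[0]@KE[1][:3]; A+= [u[0]*P[2]-P[0],u[1]*P[2]-P[1]]
    X=np.linalg.svd(np.array(A))[2][-1]; return X[:3]/X[3]
print("btn",DLT([((336.5,45),load("w5")),((343.1,42),load("w8")),((67,144),load("w1"))]), DLT([((336.5,45),load("w5")),((343.1,42),load("w8")),((67,144),load("w1")),((304.5,204),C["scene"]),((396*.8,292*.8),C["side"])]))
s=read_camera("scene")["image"];d=read_camera("side")["image"]
cv2.imwrite("pics/m16.png",np.vstack([np.hstack([cv2.resize(s[160:290,230:360],(400,300)),cv2.resize(d[170:300,290:420],(400,300))]),np.hstack([cv2.resize(i,(480,300)),np.zeros((300,320,3),np.uint8)])]))
E
```

```text
t: 42.7
tool_pos: [0.612, -0.0086, 0.2846]
orientation: [1.345, 2.83, 0.004]
force: [-0.3, 0.5, -0.0]
opening: 0.0556
gripper_force: 0.0
t: 43.2
tool_pos: [0.6094, -0.0081, 0.2778]
orientation: [-1.347, -2.837, 0.001]
force: [-0.2, -0.4, -0.6]
opening: 0.0557
gripper_force: 0.0
[ 0.6094 -0.0081  0.2778] [-1.347e+00 -2.837e+00  1.000e-03]
handle 26 [0.5919 0.0016] dir 129.9
handle 923 [ 0.6161 -0.0163] dir 128.6
handle 3780 [ 0.5564 -0.0944] dir 76.8
handle 51 [ 0.6101 -0.0729] dir 108.8
mark 895 [0.6697 0.1611] dir 143.0
mark 333 [0.5739 0.0352] dir 133.9
mark 235 [ 0.6462 -0.0527] dir 129.3
disc ((0.5762002468109131, -0.0024787718430161476), (0.18351517617702484, 0.2240171730518341), 100.59556579589844)
[(array([202,  75,  27,  28, 577], dtype=int32), array([214.8,  88.5])), (array([225, 198,  14,  29, 171], dtype=int32), array([230.2, 212.4])), (array([384, 215,  29,  45, 719], dtype=int32), array([400.3, 236.7]))]
btn [ 0.45496669 -0.01237484  0.0786425 ] [ 0.4548097  -0.01180877  0.07599867]
```

View pics/m16.png

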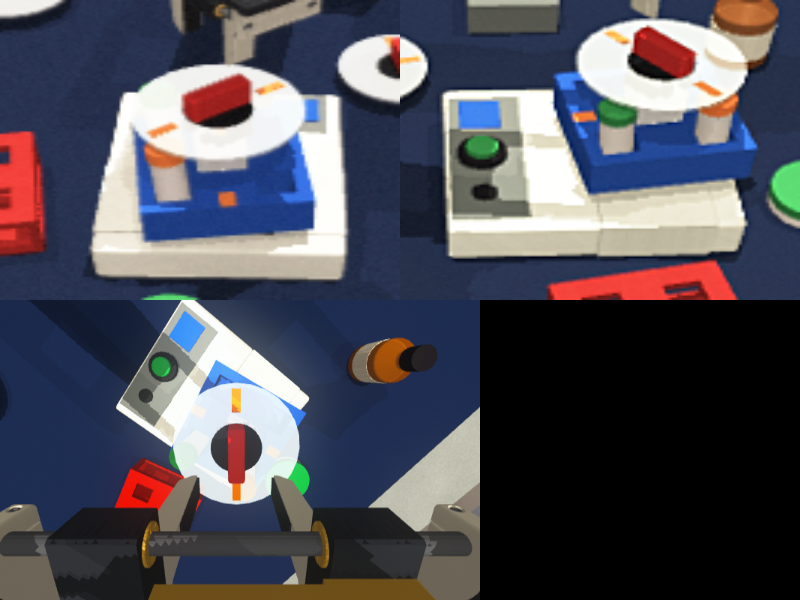

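The lid is down and turned about 64°, with the handle at (236,450) and the orange marks in line with it. The button triangulates to (0.455, -0.012, 0.077), so next I close the fingers and move over it.

```bash
python3 -m inch '[-15,0,10,7,40, -35,-1,10,14,20, -60,-2,10,21,0, -85,-3,10,28,0, -110,-4,10,35,0, -135,-4,10,42,0, -154,-4,10,49,0, -154,-4,10,56,0, -154,-4,10,60,0, -154,-4,10,60,0]' 20; python3 -m inch '[0,0,-20,0,0, 0,0,-40,0,0, 0,0,-60,0,0, 0,0,-80,0,0, 0,0,-100,0,0, 0,0,-120,0,0, 0,0,-140,0,0, 0,0,-150,0,0, 0,0,-150,0,0, 0,0,-150,0,0]'; python3 - <<'E'
from h import *
i,K=wrist("w17")
h=cv2.cvtColor(i,cv2.COLOR_BGR2HSV); n,l,st,c=cv2.connectedComponentsWithStats(cv2.inRange(h,(45,120,60),(80,255,255)))
print([ (st[j],c[j].round(1),pl(0,c[j],.0765,K)) for j in range(1,n) if st[j,4]>60])
E
```

```text
t: 44.18
tool_pos: [0.4556, -0.0122, 0.2891]
orientation: [-0.257, 3.13, -0.0]
force: [0.0, 1.1, 0.8]
opening: 0.0006
gripper_force: 0.0
t: 45.02
tool_pos: [0.4556, -0.0121, 0.1388]
orientation: [0.25, -3.131, -0.0]
force: [0.8, -0.4, 0.3]
opening: 0.0004
gripper_force: 0.0
[ 0.4556 -0.0121  0.1388] [ 0.25  -3.131 -0.   ]
[(array([ 298,  178,   36,   36, 1000], dtype=int32), array([315.5, 195.7]), array([ 0.45495008, -0.01247608,  0.0765    ]))]
```

```bash
python3 -m inch '[0,0,-15,0,0, 0,0,-30,0,0, 0,0,-45,0,0, 0,0,-55,0,0, 0,0,-58,0,0, 0,0,-58,0,0]';python3 -m inch '[0,0,-10,0,0, 0,0,-20,0,0, 0,0,-30,0,0, 0,0,-36,0,0, 0,0,-39,0,0, 0,0,-39,0,0, 0,0,-39,0,0]'
```

```text
t: 45.57
tool_pos: [0.4557, -0.0122, 0.0808]
orientation: [0.252, -3.131, -0.0]
force: [-0.7, -0.2, 1.1]
opening: 0.0005
gripper_force: 0.0
t: 46.15
tool_pos: [0.4555, -0.0122, 0.0416]
orientation: [0.252, -3.131, -0.0]
force: [-1.8, 0.7, 1.5]
opening: 0.0005
gripper_force: 0.8
```

```bash
python3 -m inch '[0,0,-3,0,0, 0,0,-6,0,0, 0,0,-6,0,0, 0,0,-6,0,0]';python3 -m inch '[0,0,-2,0,0, 0,0,-4,0,0, 0,0,-4,0,0, 0,0,-4,0,0]'
```

```text
t: 46.48
tool_pos: [0.4564, -0.0123, 0.0363]
orientation: [-0.252, 3.13, -0.0]
force: [-1.1, -0.4, 6.4]
opening: 0.0002
gripper_force: 2.9
t: 46.82
tool_pos: [0.4568, -0.0123, 0.0356]
orientation: [-0.252, 3.13, -0.001]
force: [-19.4, 1.9, 39.5]
opening: 0.0002
gripper_force: 19.8
```

The button is hard against its stop. I'll retreat and confirm the final state before handing in.

```bash
python3 -m inch '[0,0,5,0,0, 0,0,15,0,0, 0,0,40,0,0, 0,0,75,0,0, 0,0,110,0,0, 0,0,150,0,0, -20,0,180,0,0, -40,0,200,0,0, -60,0,200,0,0, -60,0,200,0,0]';python3 -m inch '[0,0,0,0,0, 0,0,0,0,0, 0,0,0,0,0, 0,0,0,0,0, 0,0,0,0,0, 0,0,0,0,0]'; python3 - <<'E'
from h import *
a=cv2.imread("pics/m16.png")
s=read_camera("scene")["image"];d=read_camera("side")["image"]
n=np.hstack([cv2.resize(s[160:290,230:360],(400,300)),cv2.resize(d[170:300,290:420],(400,300))])
D=cv2.absdiff(a[:300],n).max(2)>50; print("changed scene lid/carrier region",D[60:280,90:345].mean(),"side",D[15:260,440:755].mean())
E
```

```text
t: 47.65
tool_pos: [0.395, -0.0123, 0.2339]
orientation: [-0.252, 3.128, -0.002]
force: [0.2, -0.8, -0.2]
opening: 0.0006
gripper_force: 0.0
t: 48.15
tool_pos: [0.3958, -0.0122, 0.2311]
orientation: [0.252, -3.13, -0.0]
force: [1.1, 0.2, 0.3]
opening: 0.0005
gripper_force: 0.0
changed scene lid/carrier region 0.05857397504456328 side 0.08969225785552316
```

```bash
python3 - <<'E'
from h import *
a=cv2.imread("pics/m16.png")[:300]
s=read_camera("scene")["image"];d=read_camera("side")["image"]
n=np.hstack([cv2.resize(s[160:290,230:360],(400,300)),cv2.resize(d[170:300,290:420],(400,300))])
for im in(a,n):
    h=cv2.cvtColor(im,cv2.COLOR_BGR2HSV)
    for lo,hi in(((8,120,100),(26,255,255)),((0,150,60),(6,255,255)),((45,120,60),(80,255,255))):
        k,l,st,c=cv2.connectedComponentsWithStats(cv2.inRange(h,lo,hi)); print([(*c[j].round(),int(st[j,4])) for j in range(1,k) if st[j,4]>150])
E
```

```text
[(np.float64(746.0), np.float64(16.0), 1912), (np.float64(708.0), np.float64(89.0), 157), (np.float64(721.0), np.float64(107.0), 476), (np.float64(162.0), np.float64(130.0), 155), (np.float64(162.0), np.float64(158.0), 507), (np.float64(227.0), np.float64(199.0), 160)]
[(np.float64(663.0), np.float64(53.0), 1848), (np.float64(396.0), np.float64(53.0), 213), (np.float64(217.0), np.float64(99.0), 1909), (np.float64(20.0), np.float64(196.0), 4601), (np.float64(650.0), np.float64(285.0), 4569)]
[(np.float64(615.0), np.float64(114.0), 684), (np.float64(482.0), np.float64(147.0), 636), (np.float64(787.0), np.float64(188.0), 1334), (np.float64(170.0), np.float64(297.0), 261)]
[(np.float64(746.0), np.float64(15.0), 1814), (np.float64(721.0), np.float64(108.0), 473), (np.float64(161.0), np.float64(158.0), 477), (np.float64(227.0), np.float64(199.0), 156)]
[(np.float64(666.0), np.float64(52.0), 1869), (np.float64(396.0), np.float64(53.0), 217), (np.float64(218.0), np.float64(100.0), 1958), (np.float64(20.0), np.float64(196.0), 4615), (np.float64(650.0), np.float64(285.0), 4569)]
[(np.float64(615.0), np.float64(113.0), 744), (np.float64(482.0), np.float64(147.0), 598), (np.float64(787.0), np.float64(188.0), 1333), (np.float64(170.0), np.float64(297.0), 261)]
```

Nothing has shifted since the lid was locked, so I hand in.

```bash
python3 -c "
from plant import job; print(job.close_job())"
```

```text
the job is handed in; nothing more can be done
None
```

I handed the job in at about 48 s on the robot's clock: by force readings and camera checks, the carrier is seated, both tubes (green and orange) are in, the lid is on and turned about 64° to its stop, and start was pressed and released; the judge gave no verdict.

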